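# Put the hand stamps away and hasp the case shut

### The arm

A 6-joint arm with a two-finger parallel gripper is mounted at the origin on the work surface. World frame = base frame: x ahead of the robot, y to its left, z up, the work surface at z = 0. Lengths are in mm, angles in degrees, forces in N, time in s.
With the tool pointing down it reaches from about 300 to 850 mm from the base axis. Payload 4.2 kg.
Tool frame: the origin (TCP) lies midway between the tips of the shut fingers; the grasp point (between the pads) lies 19 mm behind it; z points along the fingers, y is the line along which they close (so a half turn about z gives the same grasp; the last joint's range is limited). The gripper opens to 91 mm and grips with 3 to 60 N. Pads are 32 mm wide; open, the fingers measure 118 mm over their backs; the gripper's body (76 mm by 178 mm) begins 60 mm behind the grasp point.
Start: joints at [67.609, 18.312, 89.639, -0, 72.044, -1.146], TCP at [208.361, 535.937, 213.976] pointing down, gripper open.
Joint ranges: [-177.97, 177.97], [-48.28, 115.42], [12.27, 149.76], [-77.06, 257.06], [2.81, 150.46], [-146.56, 146.56]. Speed limits (degrees/s): [147.25, 147.25, 180, 180, 180, 180].

### API

Orientations are given as [roll, pitch, yaw] about the fixed x, y, z axes, in that order (R = Rz(yaw) Ry(pitch) Rx(roll)).
In Python, from workcell import env gives the robot as it stands.
- The arm moves only by the tool send_rows, never from a script. Its argument "steps" is a list that holds one entry, the list of rows, each a list of 5 numbers: the shift along the tool's x, y, z scaled (see below), then the turn about the tool's z scaled (see below), then the opening, from 0 (shut) to 1 (fully open). In form: [[[dx, dy, dz, yaw, fingers], ...]]. A call has 1 to 5 rows; each row shifts and turns the commanded pose from where the row before left it, along the tool's axes as they then stand; what a row does not reach is not made up. The controller multiplies each number of a shift by 0.04 m and each number of a turn by 0.12 rad. A row lasts 1/12 s, in which the tool goes at most 41.7 mm and 7.16 degrees, less where a joint would pass 70% of its speed; a pose out of reach is approached as far as the arm can. A call with a number of a shift or a turn outside -1 to 1 is refused whole. A call with a gripper value outside its range is refused whole. The fingers move at their own pace and stop on an object; "squeeze" is the grip in N (left out, the last holds). Time passes only in rows, so rows that do not move let the fingers close. It gives the time, the measured TCP pose, the force, the opening and the grip force at its end, in the units of the state.
- env.state(): the state, without advancing time (a new reading comes with each control period).
- env.grab_frame(name): name is "scene" or "top" or "wrist"; returns a dict with "pixels" (480x640x3 uint8, red, green, blue), "depth" (480x640 float32, mm along the optical axis (not along the pixel's ray), 0 where there is no reading), "intrinsics" (3x3 intrinsics, pixels), "cam_to_world" (4x4, takes a point from camera to world coordinates). Camera axes: x right, y down, z forward; pixel columns grow to the right and rows downward; lengths in mm; the calibration is good to about 2 mm. The wrist camera is an equidistant fisheye: a pixel r from the principal point sees the ray r / f radians off the axis. A picture is of the moment at which its call begins.
- env.job_done(): hands the job in; it is judged then, once.
The state is a dict: "time_s": time; "qpos": joint angles; "qvel": joint speeds; "effort": joint torques, N m; "ee_pos": TCP position; "ee_rot": TCP orientation; "force": force on the tool from outside, world axes, zero at the start; "torque": the same for the moment, N m; "gripper_width": finger opening in mm; "gripper_force": force on a finger pad.
Only numpy, scipy, OpenCV 4.12 (cv2) and the standard library are available. Lean on these libraries where they do the work, as an engineer would, in place of code of your own. Each camera call takes 0.05 s, during which the arm holds its last target. There are 200 camera calls.

### The job

Put away all the hand stamps that stand about on the bench: set each one upright and fully home in a recess of its own size in the wooden stamp case, large stamps in large recesses and small ones in small. Then swing the lid over and press it fully shut, and after that swing the brass hasp down flat over its staple. Leave the other tools where they are.

Things in the scene. Friction and masses are not known exactly. Their poses are not given: they have to be found in the camera images.
- case: base of the wooden stamp case, fixed: a block 160 mm deep (its x), 220 wide (its y), 26 high, origin at the centre of its underside. Front (-x) faces the robot, with a steel staple at the middle, 17 mm up, standing 12 mm out; lid hinged along the rear (+x) top edge. 2 large and 3 small round recesses, bevelled, 14 mm deep: a stamp that is home has its origin 12 mm above this origin
- lid (a joint): wooden lid, a shell 160 mm deep, 220 wide, 47 high, walls 6: 0 = closed flat on the base (top 73 mm above the table), grows to 1.7 rad as it opens up and back; starts at about 1.57, upright behind the recesses. Stiff hinge (0.8 N m): stays where left, must be pushed over (3 to 8 N at the front edge) and pressed right down
- lid_hinge (a point): point on the lid's hinge axis (which runs along the case's y), at the middle of the base's rear top edge, 26 mm above the table. Stays put
- lid_edge (a point): middle of the lid's front top edge, 160 mm ahead of the hinge and 47 mm above it when the lid is closed; moves with the lid
- hasp (a joint): brass hasp, a slotted strap 28 mm wide, 3 thick, 50 long, hinged at the middle of the lid's front face: 0 = flat against the front of the closed case, slot over the staple; grows to 2.1 rad as it swings out and up (1.57 = straight out from the lid's front face); starts at 1.0 to 1.7. Stiff hinge (0.04 N m, 1 to 2 N at the tip): stays where left
- hasp_hinge (a point): middle of the hasp's hinge axis (parallel to the case's y), 4 mm ahead of the lid's front face and 21 mm below its top; 52 mm above the table when the lid is closed
- hasp_tip (a point): middle of the hasp's free end, a curled lip, 47 mm from its hinge
- case_hole0 (a point): centre of the mouth of a large recess, 50 mm across, in the front row, level with the top of the base, 26 mm above the table
- case_hole1 (a point): centre of the mouth of a large recess, 50 mm across, in the front row, level with the top of the base, 26 mm above the table
- case_hole2 (a point): centre of the mouth of a small recess, 36 mm across, in the rear row, level with the top of the base, 26 mm above the table
- case_hole3 (a point): centre of the mouth of a small recess, 36 mm across, in the rear row, level with the top of the base, 26 mm above the table
- case_hole4 (a point): centre of the mouth of a small recess, 36 mm across, in the rear row, level with the top of the base, 26 mm above the table
- big0: large hand stamp standing upright, loose, may be absent: dark steel disc foot 44 mm across and 12 mm high, neck 14 mm across, wooden knob 26 mm across from 26 to 50 mm height; 50 mm tall, about 160 g. Origin: centre of the underside, z up the stamp's axis
- big1: large hand stamp standing upright, loose, may be absent: dark steel disc foot 44 mm across and 12 mm high, neck 14 mm across, wooden knob 26 mm across from 26 to 50 mm height; 50 mm tall, about 160 g. Origin: centre of the underside, z up the stamp's axis
- small0: small hand stamp standing upright, loose, may be absent: dark steel disc foot 30 mm across and 12 mm high, neck 14 mm across, wooden knob 20 mm across from 26 to 50 mm height; 50 mm tall, about 90 g. Origin: centre of the underside, z up the stamp's axis
- small1: small hand stamp standing upright, loose, may be absent: dark steel disc foot 30 mm across and 12 mm high, neck 14 mm across, wooden knob 20 mm across from 26 to 50 mm height; 50 mm tall, about 90 g. Origin: centre of the underside, z up the stamp's axis
- small2: small hand stamp standing upright, loose, may be absent: dark steel disc foot 30 mm across and 12 mm high, neck 14 mm across, wooden knob 20 mm across from 26 to 50 mm height; 50 mm tall, about 90 g. Origin: centre of the underside, z up the stamp's axis
- burin: burin, 85 mm long, lying among the stamps; bystander, loose, to be left alone
- paste_jar: round jar 44 mm across, 50 mm high; bystander, loose, to be left alone
- plaque: dark steel plaque with gold inlay, 60 x 100 x 5 mm; bystander, loose, to be left alone
- mallet: hammer, 200 mm long; bystander, loose, to be left alone
- brush: brush, 160 mm long; bystander, loose, to be left alone
- oilstone: oilstone, 50 x 110 x 22 mm; bystander, loose, to be left alone
There are look-alikes about, which are no part of the job. What is shaped like the big1 but green or purple is not meant.

How it is judged:
By the outcome, as a careful person would: the job done as asked, in the order asked, and still so for the second after the job is handed in, with the robot touching nothing.
Of big0, big1, small0, small1, small2 only 3 to 5 are there at a start; the rules pass over those that are not, and their reading is None.
At some moment in a run one of big0, big1, small0, small1, small2 may be knocked a few centimetres aside while the robot is not near it.
It also fails if it takes over 210 s, if anything falls off the work surface, if the arm or the gripper's body presses on something with over 40 N, if the wrist force passes 120 N, or if a joint passes its speed limit or range.

## Working session

There is one attempt and no reset: what is moved stays moved. The work goes in short steps, Python scripts to look and compute and a tool call to move; the robot and the scene stay as the last step left them, time stands still between calls to the robot, and variables do not carry over. Pictures are saved under pics/ and viewed, at most 14 in all, crops included, and the job is handed in when it is done.

Besides the shell and the picture viewer there is one more tool, called after "Call:" by a JSON object that holds its "api" and its "payload". send_rows: Moves the arm, as the interface text tells. Shifts and turns lie within -1 to 1; 1 stands for 0.04 m of shift or 0.12 rad of turn. Its arguments: {"type":"object","properties":{"steps":{"type":"array"},"squeeze":{"type":"number"}},"required":["steps"]}

```bash
mkdir -p pics; ls; cat > h.py <<'E'
import numpy as np, cv2
from workcell import env
def grab(n,fn=None):
    f=env.grab_frame(n)
    if fn: cv2.imwrite('pics/'+fn,f['pixels'][:,:,::-1])
    np.savez('last_'+n+'.npz',**{k:f[k] for k in('pixels','depth','intrinsics','cam_to_world')})
    return f
def load(n): return np.load('last_'+n+'.npz')
def xyz(f,n='top'):
    K=f['intrinsics'];d=f['depth'];v,u=np.mgrid[:480,:640]
    a=(u-K[0,2])/K[0,0];b=(v-K[1,2])/K[1,1]
    if n=='wrist':
        r=np.hypot(a,b);s=np.where(r>1e-6,np.tan(r)/np.maximum(r,1e-6),1);a=a*s;b=b*s
    P=np.stack([a*d,b*d,d],-1)
    T=f['cam_to_world'];return P@T[:3,:3].T+T[:3,3]
E
python3 - <<'E'
from h import *
s=env.state();print({k:np.round(v,1) for k,v in s.items()})
for n in('top','scene'):
    f=grab(n,n+'1.png');print(np.round(f['intrinsics'],1).tolist(),np.round(f['cam_to_world'],2).tolist())
E
```

```text
pics
{'time_s': np.float64(0.0), 'qpos': array([67.6, 18.4, 89.7, -0. , 72. , -1.1]), 'qvel': array([-0.1,  0. , -0.1,  0. ,  0. ,  0. ]), 'effort': array([ -0. , -41.2, -23.2,   0.1,   0. ,  -0. ]), 'ee_pos': array([208.2, 535.5, 213.1]), 'ee_rot': array([-179.9,   -0. ,  158.8]), 'force': array([-0.2,  0.3,  0.4]), 'torque': array([-0.,  0.,  0.]), 'gripper_force': np.float64(0.0), 'gripper_width': np.float64(90.9)}
[[459.7, 0.0, 321.9], [0.0, 459.7, 241.2], [0.0, 0.0, 1.0]] [[0.02, -1.0, 0.07, 484.59], [-1.0, -0.02, 0.03, 22.28], [-0.02, -0.07, -1.0, 1049.16], [0.0, 0.0, 0.0, 1.0]]
[[537.4, 0.0, 319.1], [0.0, 537.4, 238.6], [0.0, 0.0, 1.0]] [[0.21, 0.67, -0.72, 1496.12], [0.98, -0.14, 0.15, -148.74], [0.0, -0.73, -0.68, 1011.58], [0.0, 0.0, 0.0, 1.0]]
```

View pics/top1.png

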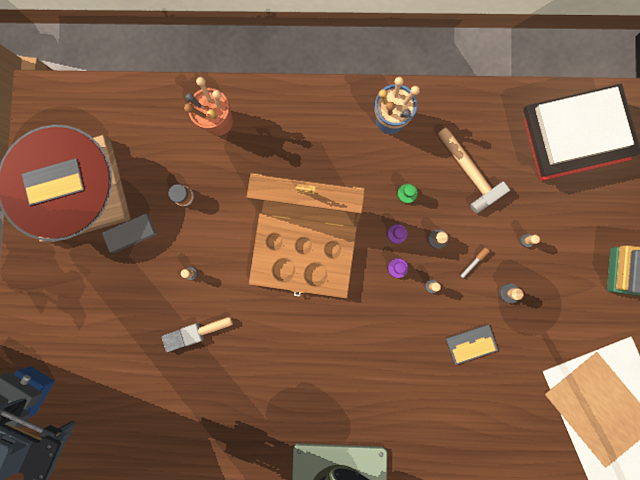

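View pics/scene1.png

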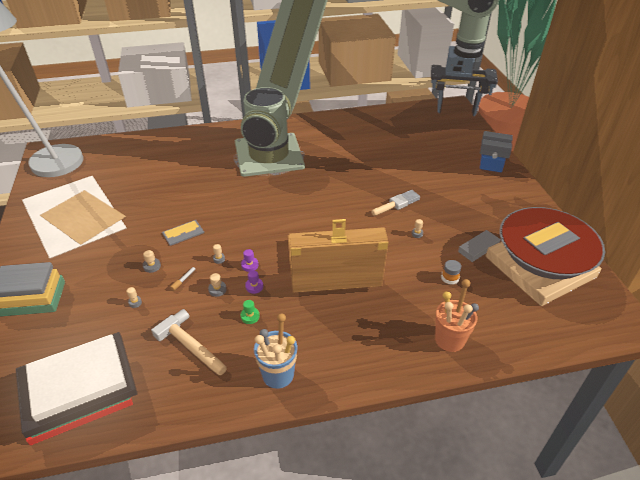

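Top view candidates (pixels): wooden-knob stamps at (189,273) small, (434,286) small, (530,240) small, (438,238) large and (512,293) large. Look-alikes are purple at (398,233) and (398,268), and green at (407,193). The jar at (180,194) isn't a stamp. The case is at (302,255), with the lid upright behind it. I'll check sizes with depth and one crop.

```bash
python3 - <<'E'
from h import *
f=load('top');P=xyz(f);Z=P[...,2]
print('table z',[round(float(np.median(Z[a:a+10,b:b+10])),1) for a,b in((330,300),(200,330+120),(300,460),(300,220))])
for n,(u,v) in dict(A=(189,273),B=(434,286),C=(530,240),D=(438,238),E=(512,293),p1=(398,233),p2=(398,268)).items():
    w=P[v-18:v+19,u-22:u+23].reshape(-1,3)
    k=w[(w[:,2]>42)&(w[:,2]<60)];ft=w[(w[:,2]>6)&(w[:,2]<20)]
    print(n,len(k),'knob',np.round((k.min(0)+k.max(0))/2,1),np.round(k.mean(0),1),'ext',np.round(np.ptp(k,axis=0),1),'foot ext',np.round(np.ptp(ft,axis=0),1),np.round((ft.max(0)+ft.min(0))/2,1))
# case top
m=(abs(Z-26)<4);m2=np.zeros_like(m);m2[205:310,240:365]=1
w=P[m&m2];r=cv2.minAreaRect(w[:,:2].astype(np.float32));print('case top',r,np.round(cv2.boxPoints(r),1).tolist())
for u,v in((274,241),(303,245),(333,249),(284,270),(316,273)):print(np.round(P[v,u],1))
im=f['pixels'][:,:,::-1]
a=cv2.resize(im[170:310,380:550],None,fx=3.5,fy=3.5,interpolation=cv2.INTER_CUBIC)[:490,:595]
cv2.imwrite('pics/crop1.png',a)
b=cv2.resize(im[165:305,160:370],None,fx=3.8,fy=3.8,interpolation=cv2.INTER_CUBIC);cv2.imwrite('pics/crop2.png',b)
E
```

```text
table z [-0.0, 0.6, 1.0, -0.2]
A 66 knob [474.3 347.1  48.6] [473.7 346.8  48.7] ext [17.7 17.  10.2] foot ext [33.6 37.1 13.4] [477.4 351.7  12.8]
B 68 knob [ 457.8 -197.5   49.1] [ 458.1 -197.2   49.8] ext [17.4 17.1 10. ] foot ext [59.3 71.9 12.4] [ 458.  -213.5   12.3]
C 73 knob [ 566.3 -408.1   48.2] [ 565.9 -407.6   49.9] ext [17.7 17.3 12.2] foot ext [77.1 97.6 13.5] [ 567.5 -418.1   12.8]
D 112 knob [ 565.  -210.2   48.9] [ 564.8 -209.1   49.8] ext [24.1 25.9 11.9] foot ext [63.4 76.2 10.8] [ 569.1 -203.6   11.7]
E 121 knob [ 448.2 -371.    49.4] [ 447.7 -369.8   49.7] ext [23.8 24.2 14.3] foot ext [60.  75.1 12.5] [ 448.5 -380.2   12.3]
p1 112 knob [ 573.8 -117.9   48.4] [ 573.9 -117.9   50.1] ext [24.4 23.6 12.1] foot ext [59.5 92.5 12.9] [ 582.8 -119.2   12.6]
p2 113 knob [ 497.8 -121.    48.8] [ 497.2 -120.6   49.6] ext [24.  23.5 11. ] foot ext [55.  76.  10.8] [ 504.2 -114.3   11.4]
case top ((534.2349243164062, 91.53981018066406), (220.4398956298828, 191.87847900390625), 83.39813995361328) [[426.29998779296875, -6.900000095367432], [616.9000244140625, -29.0], [642.2000122070312, 190.0], [451.6000061035156, 212.10000610351562]]
[551.5 158.4  10.4]
[543.7  92.   13.5]
[536.3  24.   13.4]
[486.3 133.5  11.8]
[481.4  61.   12.1]
```

View pics/crop1.png

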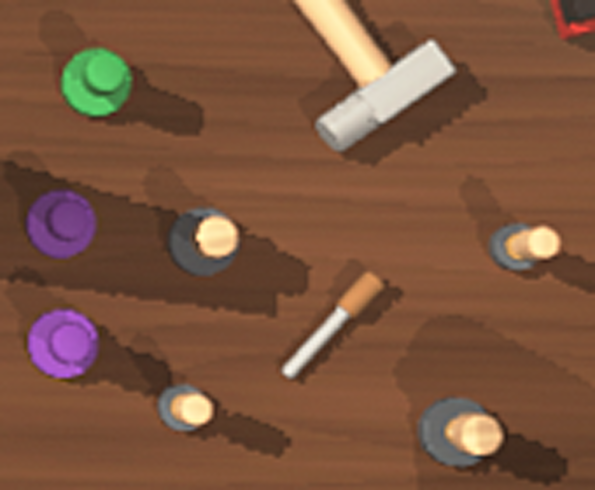

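View pics/crop2.png

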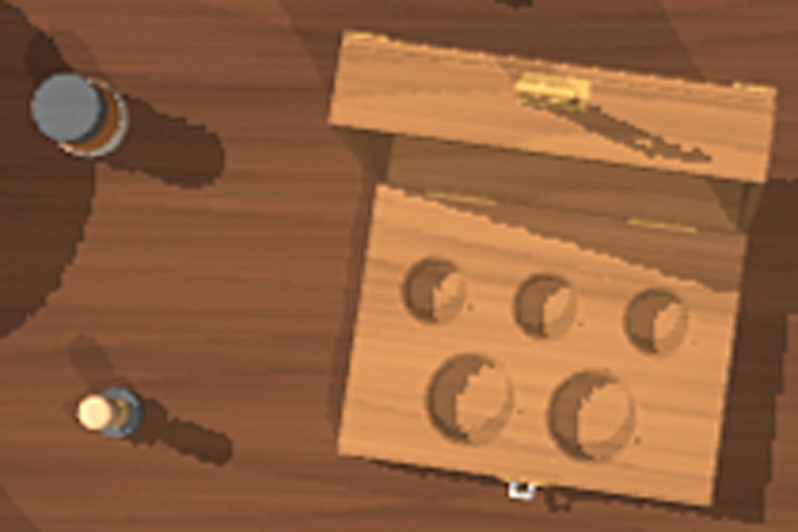

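The crop confirms five real stamps: A (189,273), B (434,286) and C (530,240) small, D (438,238) and E (512,293) large. All five recesses are empty. I'll locate the recess mouths by intersecting rays with z=26.

```bash
cat >> h.py <<'E'
def plane(f,u,v,z):
    K=f['intrinsics'];T=f['cam_to_world']
    d=np.stack([(u-K[0,2])/K[0,0],(v-K[1,2])/K[1,1],np.ones_like(u,float)],-1)@T[:3,:3].T
    return T[:3,3]+d*((z-T[2,3])/d[...,2])[...,None]
def knob(P,x,y,r=45,lo=42,hi=60):
    m=(np.hypot(P[...,0]-x,P[...,1]-y)<r)&(P[...,2]>lo)&(P[...,2]<hi)
    k=P[m]
    return (k.min(0)+k.max(0))[:2]/2 if len(k)>10 else None, len(k)
def plan(x,y,z,yaw=None):
    s=env.state();p=s['ee_pos'];w=np.radians(s['ee_rot'][2]);d=np.array([x,y,z])-p
    t=[d[0]*np.cos(w)+d[1]*np.sin(w),d[0]*np.sin(w)-d[1]*np.cos(w),-d[2]]
    print('at',np.round(p,1),'yaw',round(s['ee_rot'][2],1),'rows-sum tool xyz',np.round(np.array(t)/40,2))
E
python3 - <<'E'
from h import *
f=load('top');P=xyz(f);Z=P[...,2]
c=np.array([519,93.5]);a=np.radians(-6.6);R=np.array([[np.cos(a),-np.sin(a)],[np.sin(a),np.cos(a)]])
v,u=np.mgrid[:480,:640];Q=plane(f,u,v,26.)[...,:2]
L=(Q-c)@R
m=((Z<21)&(abs(L[...,0])<70)&(abs(L[...,1])<100)).astype(np.uint8)
n,l,st,ce=cv2.connectedComponentsWithStats(m)
H=[]
for i in range(1,n):
    if st[i,4]<40: continue
    q=Q[l==i].astype(np.float32);e=cv2.minEnclosingCircle(q)
    print(st[i,4],np.round(q.mean(0),1),np.round(e[0],1),round(e[1],1)); 
# edges of case top
m=(abs(Z-26)<2)&(abs(L[...,1])<115)
w=L[m&(L[...,0]<-50)]
for y0 in(-80,-40,0,40,80):
    q=w[abs(w[:,1]-y0)<8];print('front edge',y0,round(q[:,0].min(),1))
w=L[m&(abs(L[...,0])<60)];print('side',w[:,1].min(),w[:,1].max())
Li=(P[...,:2]-c)@R
m=(Z>40)&(abs(Li[...,1])<120)&(Li[...,0]>50)&(Li[...,0]<150)
print('lid pts x,z',[ (z0,np.round(np.percentile(Li[m&(abs(Z-z0)<8)][:,0],[1,50,99]),1) if (m&(abs(Z-z0)<8)).sum()>20 else None) for z0 in(60,90,120,150,180,190)],'lid zmax',Z[m].max())
E
```

```text
200 [549.4 155.3] [549.9 154.6] 18.3
201 [541.8  90.2] [543.   91.1] 19.3
206 [534.2  24.8] [535.9  25. ] 18.9
384 [486.9 132.6] [486.3 133.6] 25.5
391 [478.1  61.4] [478.2  62.9] 25.9
front edge -80 -78.6
front edge -40 -78.6
front edge 0 -80.1
front edge 40 -78.6
front edge 80 -78.6
side -110.42960323565974 109.50343274404197
lid pts x,z [(60, array([ 83. ,  92.2, 107.4])), (90, array([ 84.6,  89.1, 101.8])), (120, None), (150, None), (180, array([ 91.1, 113.7, 137.7])), (190, array([ 91.3, 112.3, 137.4]))] lid zmax 241.96544433509303
```

Call:
{"api": "send_rows", "payload": {"steps": [[[0,0,0.5,-0.71,1],[0,0,0.5,-0.71,1],[0,0,0.5,-0.71,1],[0,0,0.5,0,1],[0,0,0.1,0,0.8]]], "squeeze": 15}}

```text
time_s: 0.52
ee_pos: [207.4, 533.5, 126.3]
ee_rot: [-179.6, -0.1, 173.4]
force: [-0.2, 0.3, -0.8]
gripper_width: 86.8
gripper_force: 0.0
```

```bash
python3 -c "
from h import *
plan(474.2,347,110)"
```

```text
at [207.4 533.5 126.3] yaw 173.4 rows-sum tool xyz [-7.16 -3.87  0.41]
```

Call:
{"api": "send_rows", "payload": {"steps": [[[-0.9,-0.48,0.05,0,0.65],[-0.9,-0.48,0.05,0,0.65],[-0.9,-0.48,0.05,0,0.65],[-0.9,-0.48,0.05,0,0.65],[-0.9,-0.48,0.05,0,0.65]]]}}

```text
time_s: 0.93
ee_pos: [377.6, 419.0, 120.6]
ee_rot: [179.9, 0.0, 173.4]
force: [0.4, 0.9, -0.6]
gripper_width: 59.4
gripper_force: 0.0
```

Call:
{"api": "send_rows", "payload": {"steps": [[[-0.9,-0.5,0.1,0,0.65],[-0.9,-0.5,0,0,0.65],[-0.86,-0.47,0,0,0.65],[0,0,0,0,0.65],[0,0,0,0,0.65]]]}}

```text
time_s: 1.35
ee_pos: [476.8, 348.1, 116.4]
ee_rot: [180.0, 0.0, 173.2]
force: [0.4, 0.3, -0.8]
gripper_width: 59.2
gripper_force: 0.0
```

```bash
python3 -c "
from h import *
f=grab('wrist','w1.png');print(f['intrinsics'].tolist(),np.round(f['cam_to_world'],2).tolist())
P=xyz(f,'wrist');print(knob(P,474,347))
t=grab('top');print([ [np.round(q,1) if i==0 else q for i,q in enumerate(knob(xyz(t),*p))] for p in ((474,347),(458,-197),(566,-408),(565,-210),(448,-371))])
plan(474.2,347,21)"
```

```text
[[371.64829954431775, 0.0, 323.13179654467154], [0.0, 371.64829954431775, 239.06589280637394], [0.0, 0.0, 1.0]] [[0.12, 0.95, 0.29, 393.4], [0.99, -0.11, -0.03, 358.88], [0.0, 0.3, -0.96, 287.39], [0.0, 0.0, 0.0, 1.0]]
(array([473.38900809, 348.92148954]), 667)Traceback (most recent call last):
  File "<string>", line 5, in <module>
    t=grab('top');print([ [np.round(q,1) if i==0 else q for i,q in enumerate(knob(xyz(t),*p))] for p in ((474,347),(458,-197),(566,-408),(565,-210),(448,-371))])
                           ~~~~~~~~^^^^^
    return _wrapfunc(a, 'round', decimals=decimals, out=out)
    return _wrapit(obj, method, *args, **kwds)
    result = getattr(arr, method)(*args, **kwds)
TypeError: unsupported operand type(s) for *: 'NoneType' and 'float'
```

View pics/w1.png

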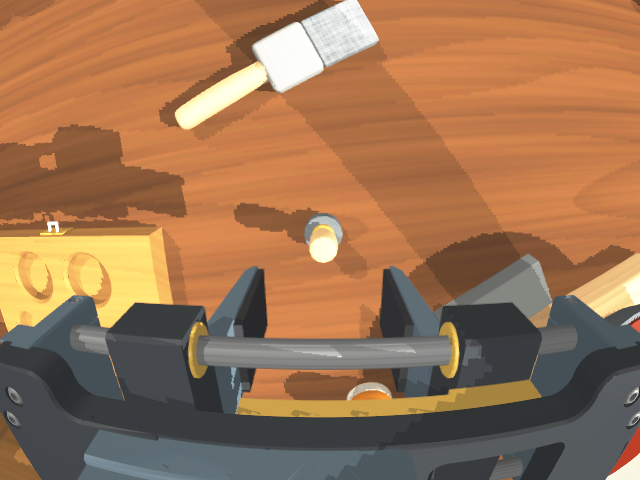

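```bash
cat >> h.py <<'E'
def chk(pts,n='top',**k):
    P=xyz(grab(n),n)
    for p in pts:
        q,c=knob(P,*p,**k);print(p,None if q is None else np.round(q,1),c)
S=((474,347),(458,-197),(566,-408),(565,-210),(448,-371))
E
python3 -c "
from h import *
chk(S)
plan(473.8,348,21)"
```

```text
(474, 347) None 0
(458, -197) [ 457.7 -197.2] 69
(566, -408) [ 566.3 -408.6] 73
(565, -210) [ 565.2 -210.3] 115
(448, -371) [ 448.3 -370.4] 121
at [474.2 349.9 116.2] yaw 173.4 rows-sum tool xyz [ 0.   -0.05  2.38]
```

Call:
{"api": "send_rows", "payload": {"steps": [[[0,-0.05,0.6,0,0.65],[0,0,0.6,0,0.65],[0,0,0.6,0,0.65],[0,0,0.58,0,0.65],[0,0,0,0,0.65]]]}}

```text
time_s: 1.92
ee_pos: [470.7, 346.5, 16.8]
ee_rot: [-179.7, -0.4, 173.5]
force: [-0.9, -0.1, -0.7]
gripper_width: 59.2
gripper_force: 0.0
```

Call:
{"api": "send_rows", "payload": {"steps": [[[0,0,0,0,0.1],[0,0,0,0,0.1],[0,0,0,0,0.1],[0,0,0,0,0.1],[0,0,0,0,0.1]]]}}

```text
time_s: 2.33
ee_pos: [475.4, 347.8, 22.0]
ee_rot: [179.9, 0.1, 173.4]
force: [-0.5, 0.1, -0.3]
gripper_width: 28.8
gripper_force: 0.0
```

Call:
{"api": "send_rows", "payload": {"steps": [[[0,0,-0.5,0,0.1],[0,0,-0.6,0,0.1],[0,0,-0.6,0,0.1],[0,0,-0.6,0,0.1],[0,0,0,0,0.1]]]}}

```text
time_s: 2.75
ee_pos: [477.6, 349.1, 118.5]
ee_rot: [179.6, 0.5, 173.4]
force: [0.7, 0.3, 1.4]
gripper_width: 9.0
gripper_force: 0.0
```

```bash
python3 -c "
from h import *
plan(549.2,155,115)"
```

```text
at [477.6 349.1 118.5] yaw 173.4 rows-sum tool xyz [-2.34 -4.61  0.09]
```

The fingers were still closing (about 70 mm/s) when I lifted, so they came up empty. I'll reopen, check A, and wait longer next time.

Call:
{"api": "send_rows", "payload": {"steps": [[[0,0,0,0,0.45],[0,0,0,0,0.45],[0,0,0,0,0.45],[0,0,0,0,0.45],[0,0,0,0,0.45]]]}}

```text
time_s: 3.17
ee_pos: [474.4, 346.9, 111.7]
ee_rot: [-179.9, -0.1, 173.4]
force: [0.4, 0.2, -0.1]
gripper_width: 39.3
gripper_force: 0.0
```

```bash
python3 -c "
from h import *
chk([(474,347)],'wrist')
P=xyz(load('wrist'),'wrist')
m=(np.hypot(P[...,0]-474,P[...,1]-347)<60)&(P[...,2]>5)&(P[...,2]<60);print(m.sum(),np.round(P[m].max(0),1),np.round(P[m].min(0),1))
plan(473.8,348,21)"
```

```text
(474, 347) [476.3 351.5] 663
1456 [486.1 365.9  51.9] [461.6 336.6   5.1]
at [474.5 347.  111.9] yaw 173.4 rows-sum tool xyz [0.02 0.02 2.27]
```

Call:
{"api": "send_rows", "payload": {"steps": [[[-0.03,0.08,0.5,0,0.45],[0,0,0.6,0,0.45],[0,0,0.6,0,0.45],[0,0,0.57,0,0.45],[0,0,0,0,0.45]]]}}

```text
time_s: 3.63
ee_pos: [473.4, 348.2, 17.3]
ee_rot: [-179.6, -0.4, 173.4]
force: [-0.6, -0.9, -0.1]
gripper_width: 41.0
gripper_force: 0.0
```

Call:
{"api": "send_rows", "payload": {"steps": [[[0,0,0,0,0.45],[0,0,0,0,0.1],[0,0,0,0,0.1],[0,0,0,0,0.1],[0,0,0,0,0.1]]]}}

```text
time_s: 4.05
ee_pos: [477.1, 350.8, 23.3]
ee_rot: [179.9, 0.1, 173.4]
force: [0.1, -0.7, 2.6]
gripper_width: 19.6
gripper_force: 15.0
```

Call:
{"api": "send_rows", "payload": {"steps": [[[0,0,0,0,0.1],[0,0,0,0,0.1],[0,0,0,0,0.1],[0,0,0,0,0.1],[0,0,0,0,0.1]]]}}

```text
time_s: 4.47
ee_pos: [477.2, 350.8, 23.2]
ee_rot: [179.9, 0.1, 173.4]
force: [0.1, -0.4, 6.6]
gripper_width: 19.7
gripper_force: 15.0
```

Call:
{"api": "send_rows", "payload": {"steps": [[[0,0,-0.4,0,0.1],[0,0,-0.6,0,0.1],[0,0,-0.6,0,0.1],[0,0,-0.6,0,0.1],[0,0,0,0,0.1]]]}}

```text
time_s: 4.88
ee_pos: [478.8, 352.0, 114.7]
ee_rot: [179.6, 0.4, 173.4]
force: [0.5, 0.3, -0.3]
gripper_width: 19.6
gripper_force: 15.0
```

```bash
python3 -c "
from h import *
plan(549.2,155,115)"
```

```text
at [478.8 352.  114.7] yaw 173.4 rows-sum tool xyz [-2.32 -4.69 -0.01]
```

Call:
{"api": "send_rows", "payload": {"steps": [[[-0.3,-0.8,0,0,0.1],[-0.4,-0.8,0,0,0.1],[-0.4,-0.8,0,0,0.1],[-0.4,-0.8,0,0,0.1],[-0.4,-0.8,0,0,0.1]]]}}

```text
time_s: 5.3
ee_pos: [533.0, 181.0, 108.9]
ee_rot: [-180.0, -0.1, 173.4]
force: [0.8, 0.6, -1.3]
gripper_width: 19.3
gripper_force: 15.0
```

Call:
{"api": "send_rows", "payload": {"steps": [[[-0.4,-0.6,0,0,0.1],[0,0,0,0,0.1],[0,0,0,0,0.1],[0,0,0,0,0.1],[0,0,0,0,0.1]]]}}

```text
time_s: 5.72
ee_pos: [545.9, 157.8, 109.4]
ee_rot: [180.0, -0.1, 173.5]
force: [-0.3, 0.7, -1.9]
gripper_width: 19.3
gripper_force: 15.0
```

```bash
python3 - <<'E'
from h import *
f=grab('wrist','w2.png')
K=f['intrinsics'];T=f['cam_to_world'];P=xyz(f,'wrist')
v,u=np.mgrid[:480,:640];a=(u-K[0,2])/K[0,0];b=(v-K[1,2])/K[1,1];r=np.hypot(a,b)+1e-9
d=np.stack([a/r*np.sin(r),b/r*np.sin(r),np.cos(r)],-1)@T[:3,:3].T
Q=(T[:3,3]+d*((26-T[2,3])/d[...,2])[...,None])[...,:2]
c=np.array([519,93.5])
m=((P[...,2]<21)&(np.abs(Q-[515,95]).max(-1)<82)).astype(np.uint8)
n,l,st,ce=cv2.connectedComponentsWithStats(m)
for i in range(1,n):
    if st[i,4]>150:
        q=Q[l==i].astype(np.float32);e=cv2.minEnclosingCircle(q);print(st[i,4],np.round(q.mean(0),1),np.round(e[0],1),round(e[1],1))
m=(np.hypot(P[...,0]-549,P[...,1]-155)<40)&(P[...,2]>75)&(P[...,2]<112);w=P[m];print(len(w),np.round(w.min(0),1),np.round(w.max(0),1))
plan(549.2,155,115)
E
```

```text
2360 [438.6 131.7] [438.7 106.1] 71.1
3822 [486.4 134.8] [486.6 134.5] 24.6
3151 [478.5  64.7] [478.7  63.7] 24.8
1220 [544.3 157.2] [548.6 157. ] 17.7
1235 [533.6  28.6] [533.8  28. ] 17.9
1574 [541.1  92.7] [541.4  92.6] 17.7
1272 [526.9 145.5  86. ] [563.2 176.2 112. ]
at [546.  158.  109.6] yaw 173.5 rows-sum tool xyz [-0.09 -0.07 -0.14]
```

View pics/w2.png

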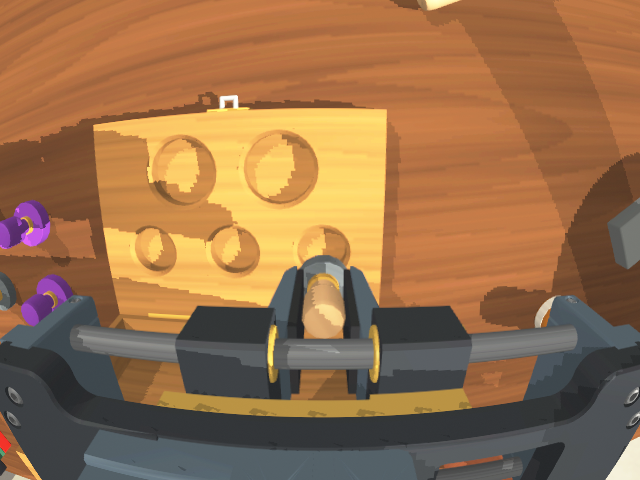

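```bash
cat >> h.py <<'E'
from scipy.optimize import least_squares
def held(rad,dz=21):
    "centre of the held foot relative to the TCP, by circle fit of its visible side wall / rim"
    f=load('wrist');P=xyz(f,'wrist');p=env.state()['ee_pos']
    m=(np.hypot(P[...,0]-p[0],P[...,1]-p[1])<40)&(P[...,2]<p[2]-dz+13.5)&(P[...,2]>p[2]-dz-3)
    w=P[m];t=w[w[:,2]>p[2]-dz+9];s=w[w[:,2]<p[2]-dz+8]
    print('n',len(w),'z',np.round(np.percentile(w[:,2]-p[2],[1,50,99]),1))
    for q in(s,t):
        if len(q)<20: continue
        q=q[:,:2]; 
        r=least_squares(lambda c:np.hypot(*(q-c).T)-rad,q.mean(0)+[8,0],loss='soft_l1')
        print(len(q),'fit-TCP',np.round(r.x-p[:2],1),round(r.cost/len(q),2),'box-TCP',np.round((q.min(0)+q.max(0))/2-p[:2],1),np.round(np.ptp(q,axis=0),1))
E
python3 -c "
from h import *
held(15)"
```

```text
n 978 z [-22.1 -11.6  -7.9]
273 fit-TCP [-0.4  0.5] 0.06 box-TCP [-4.1  1.2] [24.5 26.1]
624 fit-TCP [ 3.9 -0.2] 1.53 box-TCP [-4.5  0.8] [22.  22.2]
```

Call:
{"api": "send_rows", "payload": {"steps": [[[-0.09,-0.03,0.4,0,0.1],[0,0,0.4,0,0.1],[0,0,0.4,0,0.1],[0,0,0.29,0,0.1],[0,0,0,0,0.1]]]}}

```text
time_s: 6.18
ee_pos: [547.9, 156.0, 47.9]
ee_rot: [-179.9, -0.3, 173.5]
force: [-0.7, -0.1, -0.6]
gripper_width: 19.4
gripper_force: 15.0
```

Call:
{"api": "send_rows", "payload": {"steps": [[[0,0,0,0,0.1],[0,0,0,0,0.1],[0,0,0,0,0.1],[0,0,0,0,0.1]]]}}

```text
time_s: 6.52
ee_pos: [550.6, 155.7, 51.3]
ee_rot: [180.0, 0.1, 173.4]
force: [0.4, 0.7, -0.5]
gripper_width: 19.9
gripper_force: 15.0
```

```bash
python3 -c "
from h import *
plan(549.3,156.4,33)"
```

```text
at [550.6 155.7  51.3] yaw 173.4 rows-sum tool xyz [0.03 0.01 0.46]
```

Call:
{"api": "send_rows", "payload": {"steps": [[[0.03,0.02,0.1,0,0.1],[0,0,0.1,0,0.1],[0,0,0.1,0,0.1],[0,0,0.1,0,0.1],[0,0,0.06,0,0.1]]]}}

```text
time_s: 6.93
ee_pos: [549.5, 156.0, 33.7]
ee_rot: [-180.0, 0.1, 173.4]
force: [-5.8, -2.3, 22.3]
gripper_width: 19.5
gripper_force: 15.0
```

Call:
{"api": "send_rows", "payload": {"steps": [[[0,0,0,0,0.1],[0,0,0,0,0.1],[0,0,0,0,0.1]]]}}

```text
time_s: 7.18
ee_pos: [549.5, 156.0, 33.7]
ee_rot: [180.0, 0.1, 173.4]
force: [-2.9, -0.9, 11.9]
gripper_width: 19.4
gripper_force: 15.0
```

Call:
{"api": "send_rows", "payload": {"steps": [[[0,0,0,0,0.45],[0,0,0,0,0.45],[0,0,0,0,0.45],[0,0,0,0,0.45],[0,0,0,0,0.45]]]}}

```text
time_s: 7.6
ee_pos: [548.8, 156.3, 31.5]
ee_rot: [-180.0, -0.0, 173.4]
force: [-0.6, -0.2, -0.3]
gripper_width: 40.8
gripper_force: 0.0
```

Call:
{"api": "send_rows", "payload": {"steps": [[[0,0,-0.2,0,0.45],[0,0,-0.5,0,0.45],[0,0,-0.7,0,0.45],[0,0,-0.7,0,0.45],[0,0,0,0,0.45]]]}}

```text
time_s: 8.02
ee_pos: [552.6, 157.3, 122.0]
ee_rot: [179.8, 0.6, 173.4]
force: [0.7, 0.5, 0.6]
gripper_width: 41.0
gripper_force: 0.0
```

```bash
python3 -c "
from h import *
chk([(549,156)],'wrist',lo=52,hi=75,r=30)
P=xyz(load('wrist'),'wrist');m=(np.hypot(P[...,0]-549,P[...,1]-156)<25)&(P[...,2]<75);print(np.percentile(P[m][:,2],[50,90,95,99]))
chk(S[1:])
plan(457.8,-197.3+1.5,112)"
```

```text
(549, 156) [547.5 157.2] 723
[25.99564342 61.71319069 62.3127209  63.03742654]
(458, -197) [ 457.8 -197.5] 69
(566, -408) [ 566.3 -408.6] 73
(565, -210) [ 565.1 -209.4] 112
(448, -371) [ 448.2 -371.5] 120
at [549.7 156.5 117.4] yaw 173.4 rows-sum tool xyz [ 1.27 -9.01  0.14]
```

Call:
{"api": "send_rows", "payload": {"steps": [[[0.12,-0.9,0,0,0.5],[0.13,-0.9,0,0,0.5],[0.13,-0.9,0,0,0.5],[0.13,-0.9,0,0,0.5],[0.13,-0.9,0,0,0.5]]]}}

```text
time_s: 8.53
ee_pos: [501.1, -20.9, 114.6]
ee_rot: [-180.0, -0.2, 173.4]
force: [0.8, -0.1, -0.0]
gripper_width: 45.7
gripper_force: 0.0
```

Call:
{"api": "send_rows", "payload": {"steps": [[[0.13,-0.9,0,0,0.5],[0.13,-0.9,0,0,0.5],[0.13,-0.9,0,0,0.5],[0.13,-0.9,0,0,0.5],[0.13,-0.9,0,0,0.5]]]}}

```text
time_s: 8.95
ee_pos: [454.6, -196.5, 114.7]
ee_rot: [179.9, -0.2, 173.4]
force: [0.8, -0.3, 0.0]
gripper_width: 45.4
gripper_force: 0.0
```

Call:
{"api": "send_rows", "payload": {"steps": [[[0,0,0,0,0.5],[0,0,0,0,0.5],[0,0,0,0,0.5],[0,0,0,0,0.5]]]}}

```text
time_s: 9.28
ee_pos: [456.2, -194.1, 115.3]
ee_rot: [179.9, -0.1, 173.5]
force: [-0.3, 0.9, 1.0]
gripper_width: 45.7
gripper_force: 0.0
```

```bash
python3 -c "
from h import *
chk([(458,-196),(498,-121)],'wrist',r=30)
q=knob(xyz(load('wrist'),'wrist'),458,-196,r=30)[0]
plan(q[0],q[1]-.5,22)"
```

```text
(458, -196) [ 458.2 -197.5] 641
(498, -121) [ 496.  -120.6] 844
at [ 456.4 -194.   115.5] yaw 173.5 rows-sum tool xyz [-0.06 -0.09  2.34]
```

Call:
{"api": "send_rows", "payload": {"steps": [[[-0.06,-0.09,0.5,0,0.5],[0,0,0.6,0,0.5],[0,0,0.6,0,0.5],[0,0,0.64,0,0.5],[0,0,0,0,0.5]]]}}

```text
time_s: 9.75
ee_pos: [455.5, -196.5, 18.5]
ee_rot: [179.8, -0.5, 173.5]
force: [-0.8, 0.1, 0.6]
gripper_width: 45.6
gripper_force: 0.0
```

Call:
{"api": "send_rows", "payload": {"steps": [[[0,0,0,0,0.5],[0,0,0,0,0.1],[0,0,0,0,0.1],[0,0,0,0,0.1],[0,0,0,0,0.1]]]}}

```text
time_s: 10.17
ee_pos: [459.1, -199.5, 23.5]
ee_rot: [-180.0, 0.1, 173.4]
force: [0.9, 0.3, 0.9]
gripper_width: 21.4
gripper_force: 0.4
```

Call:
{"api": "send_rows", "payload": {"steps": [[[0,0,0,0,0.1],[0,0,0,0,0.1],[0,0,0,0,0.1],[0,0,0,0,0.1],[0,0,0,0,0.1]]]}}

```text
time_s: 10.58
ee_pos: [459.0, -199.4, 23.2]
ee_rot: [-180.0, 0.1, 173.4]
force: [-0.3, 1.0, 6.0]
gripper_width: 19.6
gripper_force: 15.0
```

Call:
{"api": "send_rows", "payload": {"steps": [[[0,0,-0.4,0,0.1],[0,0,-0.6,0,0.1],[0,0,-0.6,0,0.1],[0,0,-0.7,0,0.1],[0,0,0,0,0.1]]]}}

```text
time_s: 11.0
ee_pos: [461.2, -200.7, 119.0]
ee_rot: [-179.8, 0.5, 173.4]
force: [1.3, -0.4, 0.1]
gripper_width: 19.4
gripper_force: 15.0
```

```bash
python3 -c "
from h import *
plan(541.7,92.2,112)"
```

```text
at [ 461.2 -200.7  119. ] yaw 173.4 rows-sum tool xyz [-1.16  7.51  0.17]
```

Call:
{"api": "send_rows", "payload": {"steps": [[[-0.14,0.8,0,0,0.1],[-0.14,0.9,0,0,0.1],[-0.14,0.9,0,0,0.1],[-0.14,0.9,0,0,0.1],[-0.14,0.9,0,0,0.1]]]}}

```text
time_s: 11.42
ee_pos: [505.9, -26.2, 113.6]
ee_rot: [-180.0, -0.1, 173.4]
force: [0.4, -0.6, -1.5]
gripper_width: 19.8
gripper_force: 15.0
```

Call:
{"api": "send_rows", "payload": {"steps": [[[-0.14,0.9,0,0,0.1],[-0.14,0.9,0,0,0.1],[-0.14,0.9,0,0,0.1],[-0.05,0.4,0,0,0.1],[0,0,0,0,0.1]]]}}

```text
time_s: 11.83
ee_pos: [539.7, 96.6, 113.3]
ee_rot: [179.9, -0.0, 173.6]
force: [-0.3, -0.5, 0.1]
gripper_width: 19.5
gripper_force: 15.0
```

Call:
{"api": "send_rows", "payload": {"steps": [[[0,0,0,0,0.1],[0,0,0,0,0.1],[0,0,0,0,0.1],[0,0,0,0,0.1]]]}}

```text
time_s: 12.17
ee_pos: [538.9, 92.2, 114.2]
ee_rot: [-180.0, -0.0, 173.3]
force: [0.8, -0.2, -1.1]
gripper_width: 19.7
gripper_force: 15.0
```

```bash
python3 -c "
from h import *
grab('wrist');held(15,22)
plan(541.7,92.2,50)"
```

```text
n 948 z [-21.9 -11.3  -8.8]
232 fit-TCP [-0.   1.2] 0.05 box-TCP [-11.1   2.5] [ 9.2 24.8]
693 fit-TCP [3.8 1.3] 1.58 box-TCP [-4.3  0.7] [21.6 22.4]
at [539.1  92.3 114.3] yaw 173.3 rows-sum tool xyz [-0.07  0.01  1.61]
```

Call:
{"api": "send_rows", "payload": {"steps": [[[-0.05,0,0.4,0,0.1],[0,0,0.4,0,0.1],[0,0,0.4,0,0.1],[0,0,0.38,0,0.1],[0,0,0,0,0.1]]]}}

```text
time_s: 12.63
ee_pos: [539.7, 91.9, 48.7]
ee_rot: [-179.9, -0.2, 173.4]
force: [0.8, -0.8, -1.6]
gripper_width: 19.2
gripper_force: 15.0
```

Call:
{"api": "send_rows", "payload": {"steps": [[[0,0,0,0,0.1],[0,0,0,0,0.1],[0,0,0,0,0.1],[0,0,0,0,0.1]]]}}

```text
time_s: 12.97
ee_pos: [541.9, 93.2, 52.2]
ee_rot: [180.0, 0.1, 173.4]
force: [0.0, -0.0, -1.7]
gripper_width: 19.4
gripper_force: 15.0
```

```bash
python3 -c "
from h import *
plan(541.6,92,33.5)"
```

```text
at [541.9  93.2  52.2] yaw 173.4 rows-sum tool xyz [ 0.   -0.03  0.47]
```

Call:
{"api": "send_rows", "payload": {"steps": [[[0,-0.03,0.1,0,0.1],[0,0,0.1,0,0.1],[0,0,0.1,0,0.1],[0,0,0.1,0,0.1],[0,0,0.07,0,0.1]]]}}

```text
time_s: 13.38
ee_pos: [541.8, 92.3, 33.8]
ee_rot: [180.0, 0.1, 173.4]
force: [-5.3, -1.0, 22.1]
gripper_width: 19.4
gripper_force: 15.0
```

Call:
{"api": "send_rows", "payload": {"steps": [[[0,0,0,0,0.1],[0,0,0,0,0.1],[0,0,0,0,0.1]]]}}

```text
time_s: 13.63
ee_pos: [541.8, 92.3, 33.7]
ee_rot: [180.0, 0.1, 173.4]
force: [-2.0, -0.5, 9.7]
gripper_width: 19.5
gripper_force: 15.0
```

Call:
{"api": "send_rows", "payload": {"steps": [[[0,0,0,0,0.45],[0,0,0,0,0.45],[0,0,0,0,0.45],[0,0,0,0,0.45],[0,0,0,0,0.45]]]}}

```text
time_s: 14.05
ee_pos: [541.0, 91.9, 32.0]
ee_rot: [-180.0, -0.0, 173.4]
force: [0.3, -0.6, -0.1]
gripper_width: 41.0
gripper_force: 0.0
```

Call:
{"api": "send_rows", "payload": {"steps": [[[0,0,-0.2,0,0.45],[0,0,-0.5,0,0.45],[0,0,-0.7,0,0.45],[0,0,-0.7,0,0.45],[0,0,0,0,0.45]]]}}

```text
time_s: 14.47
ee_pos: [544.8, 92.5, 122.2]
ee_rot: [179.8, 0.6, 173.4]
force: [1.1, 0.0, -0.1]
gripper_width: 41.1
gripper_force: 0.0
```

```bash
cat >> h.py <<'E'
def ztop(x,y,r=14):
    P=xyz(load('wrist'),'wrist');m=(np.hypot(P[...,0]-x,P[...,1]-y)<r)&(P[...,2]<85);print('ztop',np.round(np.percentile(P[m][:,2],[95,99]),1))
E
python3 -c "
from h import *
chk([(541,92.5),(549,156)],'wrist',lo=52,hi=75,r=25)
ztop(541,92.5)
chk(S[2:])
plan(566.3,-408.6,115)"
```

```text
(541, 92.5) [540.3  93.3] 714
(549, 156) [547.5 156.5] 688
ztop [62.7 63.4]
(566, -408) [ 566.3 -408.8] 74
(565, -210) [ 564.9 -210. ] 112
(448, -371) [ 448.2 -371. ] 122
at [541.9  92.  117.8] yaw 173.4 rows-sum tool xyz [ -2.05 -12.36   0.07]
```

Call:
{"api": "send_rows", "payload": {"steps": [[[0,-0.8,0,0,0.5],[0,-0.9,0,0,0.5],[0,-0.9,0,0,0.5],[0,-0.9,0,0,0.5],[-0.2,-0.9,0,0,0.5]]]}}

```text
time_s: 14.98
ee_pos: [526.1, -84.8, 114.9]
ee_rot: [180.0, -0.3, 173.4]
force: [0.4, 1.0, -0.5]
gripper_width: 45.3
gripper_force: 0.0
```

Call:
{"api": "send_rows", "payload": {"steps": [[[-0.2,-0.9,0,0,0.5],[-0.2,-0.9,0,0,0.5],[-0.2,-0.9,0,0,0.5],[-0.2,-0.9,0,0,0.5],[-0.2,-0.9,0,0,0.5]]]}}

```text
time_s: 15.4
ee_pos: [546.8, -268.6, 114.8]
ee_rot: [179.9, -0.2, 173.4]
force: [1.2, 0.7, -0.3]
gripper_width: 45.6
gripper_force: 0.0
```

Call:
{"api": "send_rows", "payload": {"steps": [[[-0.25,-0.9,0,0,0.5],[-0.25,-0.9,0,0,0.5],[-0.25,-0.9,0,0,0.5],[-0.1,-0.76,0,0,0.5],[0,0,0,0,0.5]]]}}

```text
time_s: 15.82
ee_pos: [564.7, -414.2, 113.8]
ee_rot: [-179.9, -0.1, 173.2]
force: [-0.7, 0.2, 0.4]
gripper_width: 46.1
gripper_force: 0.0
```

Call:
{"api": "send_rows", "payload": {"steps": [[[0,0,0,0,0.5],[0,0,0,0,0.5],[0,0,0,0,0.5],[0,0,0,0,0.5]]]}}

```text
time_s: 16.15
ee_pos: [565.7, -407.0, 116.2]
ee_rot: [180.0, -0.0, 173.5]
force: [-0.6, -0.1, 0.2]
gripper_width: 45.5
gripper_force: 0.0
```

```bash
python3 -c "
from h import *
chk([(566,-408)],'wrist',r=30)
q=knob(xyz(load('wrist'),'wrist'),566,-408,r=30)[0]
plan(q[0],q[1]-.5,22)"
```

```text
(566, -408) [ 565.8 -408.9] 645
at [ 565.9 -407.2  116.4] yaw 173.5 rows-sum tool xyz [-0.   -0.06  2.36]
```

Call:
{"api": "send_rows", "payload": {"steps": [[[0,-0.05,0.5,0,0.5],[0,0,0.6,0,0.5],[0,0,0.6,0,0.5],[0,0,0.66,0,0.5],[0,0,0,0,0.5]]]}}

```text
time_s: 16.62
ee_pos: [562.6, -407.3, 16.7]
ee_rot: [179.7, -0.5, 173.5]
force: [-0.8, 0.4, -1.0]
gripper_width: 45.6
gripper_force: 0.0
```

Call:
{"api": "send_rows", "payload": {"steps": [[[0,0,0,0,0.5],[0,0,0,0,0.1],[0,0,0,0,0.1],[0,0,0,0,0.1],[0,0,0,0,0.1]]]}}

```text
time_s: 17.03
ee_pos: [566.2, -411.0, 23.5]
ee_rot: [-179.9, 0.1, 173.4]
force: [0.0, 0.8, 1.2]
gripper_width: 21.9
gripper_force: 0.6
```

Call:
{"api": "send_rows", "payload": {"steps": [[[0,0,0,0,0.1],[0,0,0,0,0.1],[0,0,0,0,0.1],[0,0,0,0,0.1],[0,0,0,0,0.1]]]}}

```text
time_s: 17.45
ee_pos: [566.2, -410.9, 23.2]
ee_rot: [-180.0, 0.1, 173.4]
force: [0.4, 1.4, 5.4]
gripper_width: 19.6
gripper_force: 15.0
```

Call:
{"api": "send_rows", "payload": {"steps": [[[0,0,-0.4,0,0.1],[0,0,-0.6,0,0.1],[0,0,-0.6,0,0.1],[0,0,-0.7,0,0.1],[0,0,0,0,0.1]]]}}

```text
time_s: 17.87
ee_pos: [568.0, -412.6, 119.8]
ee_rot: [-179.7, 0.5, 173.4]
force: [1.0, 0.1, 1.0]
gripper_width: 19.6
gripper_force: 15.0
```

```bash
python3 -c "
from h import *
plan(534,27.8,112)"
```

```text
at [ 568.  -412.6  119.8] yaw 173.4 rows-sum tool xyz [ 2.11 10.84  0.19]
```

Call:
{"api": "send_rows", "payload": {"steps": [[[0.25,0.8,0,0,0.1],[0.3,0.9,0,0,0.1],[0.3,0.9,0,0,0.1],[0.3,0.9,0,0,0.1],[0.3,0.9,0,0,0.1]]]}}

```text
time_s: 18.28
ee_pos: [526.8, -227.3, 112.7]
ee_rot: [180.0, -0.1, 173.4]
force: [0.9, -0.8, -0.5]
gripper_width: 20.0
gripper_force: 15.0
```

Call:
{"api": "send_rows", "payload": {"steps": [[[0.3,0.9,0,0,0.1],[0.3,0.9,0,0,0.1],[0,0.9,0,0,0.1],[0,0.9,0,0,0.1],[0,0.9,0,0,0.1]]]}}

```text
time_s: 18.7
ee_pos: [524.0, -45.9, 113.2]
ee_rot: [-180.0, -0.1, 173.4]
force: [1.7, -0.8, -0.5]
gripper_width: 19.5
gripper_force: 15.0
```

Call:
{"api": "send_rows", "payload": {"steps": [[[0,0.9,0,0,0.1],[0,0.9,0,0,0.1],[0,0.1,0,0,0.1],[0,0,0,0,0.1],[0,0,0,0,0.1]]]}}

```text
time_s: 19.12
ee_pos: [533.2, 27.7, 113.2]
ee_rot: [-180.0, -0.1, 173.5]
force: [-0.1, 0.2, -1.5]
gripper_width: 19.5
gripper_force: 15.0
```

Call:
{"api": "send_rows", "payload": {"steps": [[[0,0,0,0,0.1],[0,0,0,0,0.1],[0,0,0,0,0.1],[0,0,0,0,0.1]]]}}

```text
time_s: 19.45
ee_pos: [533.7, 27.0, 113.9]
ee_rot: [180.0, -0.0, 173.3]
force: [0.7, 0.0, -1.3]
gripper_width: 19.6
gripper_force: 15.0
```

```bash
python3 -c "
from h import *
grab('wrist');held(15,22)
plan(534.1,28.3,50)"
```

```text
n 940 z [-21.9 -11.3  -8.8]
217 fit-TCP [1.1 0.9] 0.04 box-TCP [-10.6   1.9] [ 8.1 24.4]
699 fit-TCP [4.7 0.8] 1.6 box-TCP [-3.3  0.6] [22.  22.5]
at [533.7  27.2 114. ] yaw 173.3 rows-sum tool xyz [-0.01  0.03  1.6 ]
```

Call:
{"api": "send_rows", "payload": {"steps": [[[0.03,0.02,0.4,0,0.1],[0,0,0.4,0,0.1],[0,0,0.4,0,0.1],[0,0,0.38,0,0.1],[0,0,0,0,0.1]]]}}

```text
time_s: 19.92
ee_pos: [531.8, 28.5, 48.9]
ee_rot: [-180.0, -0.2, 173.4]
force: [-0.4, -0.1, -1.0]
gripper_width: 19.3
gripper_force: 15.0
```

Call:
{"api": "send_rows", "payload": {"steps": [[[0,0,0,0,0.1],[0,0,0,0,0.1],[0,0,0,0,0.1],[0,0,0,0,0.1]]]}}

```text
time_s: 20.25
ee_pos: [533.1, 28.9, 51.5]
ee_rot: [180.0, 0.1, 173.4]
force: [-0.5, -0.4, 0.0]
gripper_width: 19.4
gripper_force: 15.0
```

```bash
python3 -c "
from h import *
plan(533.3,28.3,33.5)"
```

```text
at [533.1  28.9  51.5] yaw 173.4 rows-sum tool xyz [-0.01 -0.01  0.45]
```

Call:
{"api": "send_rows", "payload": {"steps": [[[0,-0.01,0.1,0,0.1],[0,0,0.1,0,0.1],[0,0,0.1,0,0.1],[0,0,0.1,0,0.1],[0,0,0.05,0,0.1]]]}}

```text
time_s: 20.67
ee_pos: [533.9, 27.7, 33.2]
ee_rot: [-180.0, 0.2, 173.4]
force: [-2.3, -3.3, 18.3]
gripper_width: 19.4
gripper_force: 15.0
```

Call:
{"api": "send_rows", "payload": {"steps": [[[0,0,0,0,0.1],[0,0,0,0,0.1],[0,0,0,0,0.1]]]}}

```text
time_s: 20.92
ee_pos: [533.7, 27.9, 33.3]
ee_rot: [-180.0, 0.1, 173.4]
force: [2.7, -4.8, 5.6]
gripper_width: 19.8
gripper_force: 15.0
```

```bash
python3 -c "
from h import *
plan(533.3,28.3,33.5)"
```

```text
at [533.7  27.9  33.3] yaw 173.4 rows-sum tool xyz [ 0.01  0.01 -0.01]
```

Seated. Next I release, rise and go to big D.

Call:
{"api": "send_rows", "payload": {"steps": [[[0,0,0,0,0.45],[0,0,0,0,0.45],[0,0,0,0,0.45],[0,0,0,0,0.45],[0,0,0,0,0.45]]]}}

```text
time_s: 21.33
ee_pos: [532.1, 28.8, 32.3]
ee_rot: [180.0, -0.1, 173.4]
force: [-0.2, -0.7, 0.3]
gripper_width: 40.9
gripper_force: 0.0
```

Call:
{"api": "send_rows", "payload": {"steps": [[[0,0,-0.2,0,0.45],[0,0,-0.5,0,0.45],[0,0,-0.7,0,0.45],[0,0,-0.7,0,0.45],[0,0,0,0,0.45]]]}}

```text
time_s: 21.75
ee_pos: [536.2, 28.8, 122.5]
ee_rot: [179.9, 0.6, 173.4]
force: [1.3, -0.1, -0.0]
gripper_width: 41.1
gripper_force: 0.0
```

```bash
python3 -c "
from h import *
chk([(533.5,28),(541,92.5)],'wrist',lo=52,hi=75,r=25)
ztop(533.5,28)
chk(S[3:])
plan(565,-210,115)"
```

```text
(533.5, 28) [532.9  28.7] 716
(541, 92.5) [540.   92.7] 675
ztop [62.7 63.3]
(565, -210) [ 565.  -210.2] 113
(448, -371) [ 448.1 -370.6] 123
at [533.2  28.6 118.2] yaw 173.4 rows-sum tool xyz [-1.47 -5.83  0.08]
```

Call:
{"api": "send_rows", "payload": {"steps": [[[0,-0.8,0,0,0.6],[0,-0.9,0,0,0.6],[0,-0.9,0,0,0.6],[-0.3,-0.9,0,0,0.6],[-0.4,-0.9,0,0,0.6]]]}}

```text
time_s: 22.27
ee_pos: [538.0, -150.5, 115.5]
ee_rot: [179.9, -0.2, 173.4]
force: [1.7, -0.6, -0.3]
gripper_width: 54.9
gripper_force: 0.0
```

Call:
{"api": "send_rows", "payload": {"steps": [[[-0.4,-0.9,0,0,0.6],[-0.37,-0.53,0,0,0.6],[0,0,0,0,0.6],[0,0,0,0,0.6],[0,0,0,0,0.6]]]}}

```text
time_s: 22.68
ee_pos: [562.9, -209.0, 115.3]
ee_rot: [179.9, -0.2, 173.4]
force: [-1.3, 0.2, 0.2]
gripper_width: 54.6
gripper_force: 0.0
```

Call:
{"api": "send_rows", "payload": {"steps": [[[0,0,0,0,0.6],[0,0,0,0,0.6],[0,0,0,0,0.6]]]}}

```text
time_s: 22.93
ee_pos: [563.9, -208.8, 116.8]
ee_rot: [180.0, -0.0, 173.5]
force: [-0.4, -0.0, -0.7]
gripper_width: 54.7
gripper_force: 0.0
```

```bash
python3 -c "
from h import *
chk([(565,-210)],'wrist',r=30)
q=knob(xyz(load('wrist'),'wrist'),565,-210,r=30)[0]
plan(q[0],q[1]-.5,22)"
```

```text
(565, -210) [ 565.3 -209.4] 1067
at [ 564.  -209.   116.9] yaw 173.5 rows-sum tool xyz [-0.04 -0.02  2.37]
```

Call:
{"api": "send_rows", "payload": {"steps": [[[-0.02,-0.02,0.5,0,0.6],[0,0,0.6,0,0.6],[0,0,0.6,0,0.6],[0,0,0.67,0,0.6],[0,0,0,0,0.6]]], "squeeze": 20}}

```text
time_s: 23.4
ee_pos: [561.3, -208.9, 17.4]
ee_rot: [179.8, -0.5, 173.4]
force: [0.1, 0.1, -0.9]
gripper_width: 55.1
gripper_force: 0.0
```

Call:
{"api": "send_rows", "payload": {"steps": [[[0,0,0,0,0.6],[0,0,0,0,0.1],[0,0,0,0,0.1],[0,0,0,0,0.1],[0,0,0,0,0.1]]]}}

```text
time_s: 23.82
ee_pos: [565.7, -211.1, 23.3]
ee_rot: [-180.0, 0.1, 173.4]
force: [0.2, 0.1, 0.1]
gripper_width: 30.8
gripper_force: 0.0
```

Call:
{"api": "send_rows", "payload": {"steps": [[[0,0,0,0,0.1],[0,0,0,0,0.1],[0,0,0,0,0.1],[0,0,0,0,0.1],[0,0,0,0,0.1]]]}}

```text
time_s: 24.23
ee_pos: [565.4, -210.9, 23.0]
ee_rot: [-180.0, 0.1, 173.4]
force: [0.0, 1.1, 5.7]
gripper_width: 25.9
gripper_force: 20.0
```

Call:
{"api": "send_rows", "payload": {"steps": [[[0,0,-0.4,0,0.1],[0,0,-0.6,0,0.1],[0,0,-0.6,0,0.1],[0,0,-0.7,0,0.1],[0,0,0,0,0.1]]]}}

```text
time_s: 24.65
ee_pos: [567.9, -212.0, 119.1]
ee_rot: [-179.9, 0.5, 173.4]
force: [0.5, -1.0, -1.3]
gripper_width: 25.5
gripper_force: 20.0
```

```bash
python3 -c "
from h import *
plan(486.7,134.2,112)"
```

```text
at [ 567.9 -212.   119.1] yaw 173.4 rows-sum tool xyz [3.01 8.37 0.18]
```

Call:
{"api": "send_rows", "payload": {"steps": [[[0.3,0.7,0,0,0.1],[0.5,0.9,0,0,0.1],[0.5,0.9,0,0,0.1],[0.5,0.9,0,0,0.1],[0.5,0.9,0,0,0.1]]]}}

```text
time_s: 25.07
ee_pos: [491.5, -28.0, 112.9]
ee_rot: [180.0, -0.1, 173.3]
force: [0.5, 0.6, -1.3]
gripper_width: 26.1
gripper_force: 20.0
```

Call:
{"api": "send_rows", "payload": {"steps": [[[0.4,0.9,0,0,0.1],[0.3,0.9,0,0,0.1],[0,0.9,0,0,0.1],[0,0.9,0,0,0.1],[0,0.47,0,0,0.1]]]}}

```text
time_s: 25.48
ee_pos: [483.8, 138.9, 113.3]
ee_rot: [179.9, -0.0, 173.5]
force: [-0.1, -1.0, -1.9]
gripper_width: 25.7
gripper_force: 20.0
```

Call:
{"api": "send_rows", "payload": {"steps": [[[0,0,0,0,0.1],[0,0,0,0,0.1],[0,0,0,0,0.1],[0,0,0,0,0.1],[0,0,0,0,0.1]]]}}

```text
time_s: 25.9
ee_pos: [483.9, 134.4, 113.7]
ee_rot: [-180.0, -0.0, 173.3]
force: [-1.1, -0.1, -1.0]
gripper_width: 25.4
gripper_force: 20.0
```

```bash
python3 -c "
from h import *
grab('wrist');held(22,22)
plan(486.9,134,50)"
```

```text
n 2041 z [-21.4 -11.   -9.2]
311 fit-TCP [0.5 0.8] 0.04 box-TCP [-14.6   1.8] [14.8 38.6]
1691 fit-TCP [7.5 0.6] 3.23 box-TCP [-7.4  2.4] [28.5 34.2]
at [484.1 134.5 113.8] yaw 173.3 rows-sum tool xyz [-0.07 -0.    1.6 ]
```

Call:
{"api": "send_rows", "payload": {"steps": [[[-0.04,-0.01,0.4,0,0.1],[0,0,0.4,0,0.1],[0,0,0.4,0,0.1],[0,0,0.38,0,0.1],[0,0,0,0,0.1]]]}}

```text
time_s: 26.37
ee_pos: [483.8, 133.8, 48.3]
ee_rot: [-179.9, -0.3, 173.3]
force: [0.5, -0.1, -1.4]
gripper_width: 25.2
gripper_force: 20.0
```

Call:
{"api": "send_rows", "payload": {"steps": [[[0,0,0,0,0.1],[0,0,0,0,0.1],[0,0,0,0,0.1],[0,0,0,0,0.1]]]}}

```text
time_s: 26.7
ee_pos: [486.4, 135.1, 51.7]
ee_rot: [180.0, 0.1, 173.4]
force: [0.3, 0.7, -1.2]
gripper_width: 25.5
gripper_force: 20.0
```

```bash
python3 -c "
from h import *
plan(486.3,134,33.3)"
```

```text
at [486.4 135.1  51.7] yaw 173.4 rows-sum tool xyz [-0.   -0.03  0.46]
```

Call:
{"api": "send_rows", "payload": {"steps": [[[0,-0.02,0.1,0,0.1],[0,0,0.1,0,0.1],[0,0,0.1,0,0.1],[0,0,0.1,0,0.1],[0,0,0.06,0,0.1]]]}}

```text
time_s: 27.12
ee_pos: [485.9, 134.2, 34.0]
ee_rot: [180.0, 0.0, 173.4]
force: [-6.7, -3.4, 28.2]
gripper_width: 25.2
gripper_force: 20.0
```

Call:
{"api": "send_rows", "payload": {"steps": [[[0,0,0,0,0.1],[0,0,0,0,0.1],[0,0,0,0,0.1]]]}}

```text
time_s: 27.37
ee_pos: [485.9, 134.2, 34.0]
ee_rot: [180.0, 0.1, 173.4]
force: [-4.3, -1.8, 15.3]
gripper_width: 25.6
gripper_force: 20.0
```

```bash
python3 -c "
from h import *
plan(486.3,134,33.3)"
```

```text
at [485.9 134.2  34. ] yaw 173.4 rows-sum tool xyz [-0.01 -0.    0.02]
```

Call:
{"api": "send_rows", "payload": {"steps": [[[0,0,0,0,0.5],[0,0,0,0,0.5],[0,0,0,0,0.5],[0,0,0,0,0.5],[0,0,0,0,0.5]]]}}

```text
time_s: 27.78
ee_pos: [485.5, 134.2, 32.0]
ee_rot: [-180.0, -0.0, 173.4]
force: [-1.0, -0.1, -1.2]
gripper_width: 45.8
gripper_force: 0.0
```

Call:
{"api": "send_rows", "payload": {"steps": [[[0,0,-0.2,0,0.5],[0,0,-0.5,0,0.5],[0,0,-0.7,0,0.5],[0,0,-0.7,0,0.5],[0,0,0,0,0.5]]]}}

```text
time_s: 28.2
ee_pos: [489.2, 135.1, 121.8]
ee_rot: [179.8, 0.6, 173.4]
force: [1.1, 0.7, 0.3]
gripper_width: 45.7
gripper_force: 0.0
```

```bash
python3 -c "
from h import *
chk([(486,134)],'wrist',lo=52,hi=75,r=25)
ztop(486,134)
chk(S[4:])
plan(448.1,-370.6,115)"
```

```text
(486, 134) [485.1 135.2] 1159
ztop [63.  63.6]
(448, -371) [ 448.2 -371. ] 122
at [486.3 134.4 117.7] yaw 173.4 rows-sum tool xyz [ -0.5  -12.65   0.07]
```

Call:
{"api": "send_rows", "payload": {"steps": [[[-0.03,-0.8,0,0,0.6],[-0.03,-0.9,0,0,0.6],[-0.03,-0.9,0,0,0.6],[-0.03,-0.9,0,0,0.6],[-0.03,-0.9,0,0,0.6]]]}}

```text
time_s: 28.72
ee_pos: [469.9, -42.6, 115.1]
ee_rot: [180.0, -0.2, 173.4]
force: [0.6, -0.4, -0.0]
gripper_width: 54.6
gripper_force: 0.0
```

Call:
{"api": "send_rows", "payload": {"steps": [[[-0.03,-0.9,0,0,0.6],[-0.03,-0.9,0,0,0.6],[-0.03,-0.9,0,0,0.6],[-0.03,-0.9,0,0,0.6],[-0.03,-0.9,0,0,0.6]]]}}

```text
time_s: 29.13
ee_pos: [455.2, -222.1, 115.0]
ee_rot: [179.9, -0.2, 173.4]
force: [0.2, 0.2, -0.1]
gripper_width: 54.9
gripper_force: 0.0
```

Call:
{"api": "send_rows", "payload": {"steps": [[[-0.05,-0.9,0,0,0.6],[-0.05,-0.9,0,0,0.6],[-0.05,-0.9,0,0,0.6],[-0.05,-0.9,0,0,0.6],[0,-0.1,0,0,0.6]]]}}

```text
time_s: 29.55
ee_pos: [446.8, -373.9, 114.8]
ee_rot: [-179.9, -0.0, 173.2]
force: [0.1, -0.2, 0.7]
gripper_width: 54.4
gripper_force: 0.0
```

Call:
{"api": "send_rows", "payload": {"steps": [[[0,0,0,0,0.6],[0,0,0,0,0.6],[0,0,0,0,0.6],[0,0,0,0,0.6],[0,0,0,0,0.6]]]}}

```text
time_s: 29.97
ee_pos: [447.7, -367.4, 116.3]
ee_rot: [180.0, -0.0, 173.5]
force: [-0.2, -0.7, 0.3]
gripper_width: 54.5
gripper_force: 0.0
```

```bash
python3 -c "
from h import *
chk([(448,-371)],'wrist',r=30)
q=knob(xyz(load('wrist'),'wrist'),448,-371,r=30)[0]
plan(q[0],q[1]-.5,22)"
```

```text
(448, -371) [ 447.4 -371. ] 1084
at [ 447.8 -367.6  116.5] yaw 173.5 rows-sum tool xyz [-0.   -0.1   2.36]
```

Call:
{"api": "send_rows", "payload": {"steps": [[[0.01,-0.07,0.5,0,0.6],[0,0,0.6,0,0.6],[0,0,0.6,0,0.6],[0,0,0.66,0,0.6],[0,0,0,0,0.6]]]}}

```text
time_s: 30.43
ee_pos: [444.2, -368.4, 17.6]
ee_rot: [179.7, -0.5, 173.4]
force: [-1.7, 0.7, 0.7]
gripper_width: 54.8
gripper_force: 0.0
```

Call:
{"api": "send_rows", "payload": {"steps": [[[0,0,0,0,0.6],[0,0,0,0,0.1],[0,0,0,0,0.1],[0,0,0,0,0.1],[0,0,0,0,0.1]]]}}

```text
time_s: 30.85
ee_pos: [447.5, -372.0, 23.3]
ee_rot: [-179.9, 0.1, 173.4]
force: [-0.9, 0.1, -0.1]
gripper_width: 30.9
gripper_force: 0.0
```

Call:
{"api": "send_rows", "payload": {"steps": [[[0,0,0,0,0.1],[0,0,0,0,0.1],[0,0,0,0,0.1],[0,0,0,0,0.1],[0,0,0,0,0.1]]]}}

```text
time_s: 31.27
ee_pos: [447.3, -371.7, 22.8]
ee_rot: [-180.0, 0.1, 173.4]
force: [0.8, 0.4, 6.4]
gripper_width: 25.6
gripper_force: 20.0
```

Call:
{"api": "send_rows", "payload": {"steps": [[[0,0,-0.4,0,0.1],[0,0,-0.6,0,0.1],[0,0,-0.6,0,0.1],[0,0,-0.7,0,0.1],[0,0,0,0,0.1]]]}}

```text
time_s: 31.68
ee_pos: [449.2, -373.7, 118.8]
ee_rot: [-179.7, 0.5, 173.4]
force: [0.4, -0.6, -1.2]
gripper_width: 25.5
gripper_force: 20.0
```

```bash
python3 -c "
from h import *
plan(478.8,63.6,112)"
```

```text
at [ 449.2 -373.7  118.8] yaw 173.4 rows-sum tool xyz [ 0.52 10.94  0.17]
```

Call:
{"api": "send_rows", "payload": {"steps": [[[0.05,0.7,0,0,0.1],[0.05,0.9,0,0,0.1],[0.05,0.9,0,0,0.1],[0.05,0.9,0,0,0.1],[0.05,0.9,0,0,0.1]]]}}

```text
time_s: 32.1
ee_pos: [455.6, -197.7, 112.7]
ee_rot: [180.0, -0.1, 173.3]
force: [0.1, 0.2, -1.6]
gripper_width: 25.0
gripper_force: 20.0
```

Call:
{"api": "send_rows", "payload": {"steps": [[[0.05,0.9,0,0,0.1],[0.05,0.9,0,0,0.1],[0.05,0.9,0,0,0.1],[0.05,0.9,0,0,0.1],[0.05,0.9,0,0,0.1]]]}}

```text
time_s: 32.52
ee_pos: [466.4, -17.8, 112.9]
ee_rot: [-180.0, -0.1, 173.4]
force: [0.3, 0.1, -2.3]
gripper_width: 25.5
gripper_force: 20.0
```

Call:
{"api": "send_rows", "payload": {"steps": [[[0.02,0.9,0,0,0.1],[0,0.9,0,0,0.1],[0,0.34,0,0,0.1],[0,0,0,0,0.1],[0,0,0,0,0.1]]]}}

```text
time_s: 32.93
ee_pos: [475.7, 65.9, 112.9]
ee_rot: [-179.9, -0.1, 173.5]
force: [-0.2, -0.8, -1.7]
gripper_width: 25.5
gripper_force: 20.0
```

Call:
{"api": "send_rows", "payload": {"steps": [[[0,0,0,0,0.1],[0,0,0,0,0.1],[0,0,0,0,0.1],[0,0,0,0,0.1],[0,0,0,0,0.1]]]}}

```text
time_s: 33.35
ee_pos: [476.5, 64.9, 114.0]
ee_rot: [180.0, 0.0, 173.3]
force: [-0.3, 0.7, -1.5]
gripper_width: 25.5
gripper_force: 20.0
```

```bash
python3 -c "
from h import *
grab('wrist');held(22,22)
plan(477.9,63.8,50)"
```

```text
n 2020 z [-21.2 -10.9  -9.1]
303 fit-TCP [1.1 0.7] 0.04 box-TCP [-15.    1.4] [13.2 38.1]
1684 fit-TCP [7.9 0.3] 3.24 box-TCP [-7.4  2.4] [27.3 33.3]
at [476.5  65.1 114. ] yaw 173.3 rows-sum tool xyz [-0.04 -0.03  1.6 ]
```

Call:
{"api": "send_rows", "payload": {"steps": [[[0,-0.03,0.4,0,0.1],[0,0,0.4,0,0.1],[0,0,0.4,0,0.1],[0,0,0.38,0,0.1],[0,0,0,0,0.1]]]}}

```text
time_s: 33.82
ee_pos: [475.3, 63.8, 48.6]
ee_rot: [-179.9, -0.2, 173.4]
force: [0.7, -1.0, -2.1]
gripper_width: 25.3
gripper_force: 20.0
```

Call:
{"api": "send_rows", "payload": {"steps": [[[0,0,0,0,0.1],[0,0,0,0,0.1],[0,0,0,0,0.1],[0,0,0,0,0.1]]]}}

```text
time_s: 34.15
ee_pos: [476.9, 64.5, 51.7]
ee_rot: [180.0, 0.1, 173.4]
force: [0.4, 0.9, -0.9]
gripper_width: 25.5
gripper_force: 20.0
```

```bash
python3 -c "
from h import *
plan(477.4,63.8,33.3)"
```

```text
at [476.9  64.5  51.7] yaw 173.4 rows-sum tool xyz [-0.01 -0.02  0.46]
```

Call:
{"api": "send_rows", "payload": {"steps": [[[-0.01,-0.02,0.1,0,0.1],[0,0,0.1,0,0.1],[0,0,0.1,0,0.1],[0,0,0.1,0,0.1],[0,0,0.06,0,0.1]]]}}

```text
time_s: 34.57
ee_pos: [476.9, 63.6, 33.8]
ee_rot: [180.0, 0.0, 173.4]
force: [-6.2, -1.8, 28.6]
gripper_width: 25.5
gripper_force: 20.0
```

Call:
{"api": "send_rows", "payload": {"steps": [[[0,0,0,0,0.1],[0,0,0,0,0.1],[0,0,0,0,0.5],[0,0,0,0,0.5],[0,0,0,0,0.5]]]}}

```text
time_s: 34.98
ee_pos: [476.7, 63.6, 32.2]
ee_rot: [180.0, 0.0, 173.4]
force: [-0.2, -0.5, -0.4]
gripper_width: 42.8
gripper_force: 0.0
```

Call:
{"api": "send_rows", "payload": {"steps": [[[0,0,0,0,0.5],[0,0,0,0,0.5],[0,0,0,0,0.5]]]}}

```text
time_s: 35.23
ee_pos: [476.6, 63.6, 32.1]
ee_rot: [180.0, -0.0, 173.4]
force: [-0.2, -0.4, -0.7]
gripper_width: 45.6
gripper_force: 0.0
```

Call:
{"api": "send_rows", "payload": {"steps": [[[0,0,-0.2,0,0.5],[0,0,-0.5,0,0.5],[0,0,-0.7,0,0.5],[0,0,-0.7,0,0.5],[0,0,0,0,0.5]]]}}

```text
time_s: 35.65
ee_pos: [480.3, 64.0, 121.7]
ee_rot: [179.9, 0.6, 173.4]
force: [0.9, 0.0, 0.3]
gripper_width: 45.6
gripper_force: 0.0
```

```bash
python3 - <<'E'
from h import *
chk([(477.5,64),(486,134),(533.5,28),(541,92.5)],'wrist',lo=52,hi=75,r=25)
ztop(477.5,64)
f=grab('scene','scene2.png')
P=xyz(f)
# lid geometry in case frame (scene cam)
c=np.array([519.5,93.8]);a=np.radians(-6.6);R=np.array([[np.cos(a),-np.sin(a)],[np.sin(a),np.cos(a)]])
L=np.concatenate([(P[...,:2]-c)@R,P[...,2:]],-1)
for z0 in range(50,250,20):
    m=(abs(L[...,2]-z0)<5)&(abs(L[...,1])<105)&(L[...,0]>60)&(L[...,0]<170)
    if m.sum()>20:print(z0,np.round(np.percentile(L[m][:,0],[2,50,98]),1),np.round(np.percentile(L[m][:,1],[1,99]),1))
plan(477.4,63.8,120)
im=cv2.resize(f['pixels'][200:320,200:440,::-1],None,fx=3.3,fy=3.3,interpolation=cv2.INTER_CUBIC);cv2.imwrite('pics/scene2c.png',im)
E
```

```text
(477.5, 64) [476.6  64.3] 1158
(486, 134) [485.1 134.6] 1099
(533.5, 28) [532.5  31.5] 383
(541, 92.5) [540.1  87.1] 214
ztop [63.  63.6]
50 [126.2 129.6 132.5] [-100.9  100.9]
70 [127.7 131.1 134.4] [-102.7  101. ]
90 [129.  132.  134.8] [-103.3  102.1]
110 [130.4 133.7 137.2] [-101.8  102.4]
130 [131.7 134.8 137.9] [-102.4  101.1]
150 [133.1 135.9 138.9] [-101.3  101.9]
170 [134.3 137.4 141. ] [-103.1  102.7]
190 [ 92.5 110.6 136.1] [-102.8  102.2]
210 [112.8 116.  119.9] [-13.1  14.2]
230 [111.7 114.6 117.6] [-13.2  13.6]
at [477.4  63.7 117.7] yaw 173.4 rows-sum tool xyz [-0.    0.   -0.06]
```

View pics/scene2c.png

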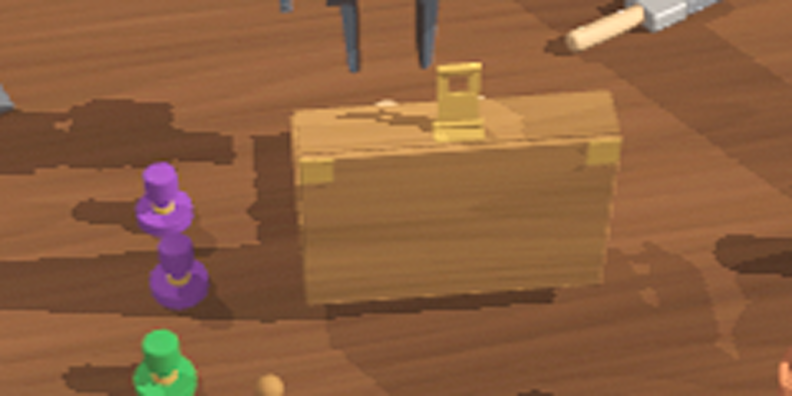

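All five stamps are seated (knob tops at z≈63). The crop shows the lid upright, leaning back slightly, with the hasp at crop (459,100) standing straight out from it. I'll close it with the shut fingers from behind the lid, so I need the waypoints next.

```bash
cat >> h.py <<'E'
C=np.array([519.5,93.8]);A=np.radians(-6.6);RC=np.array([[np.cos(A),-np.sin(A)],[np.sin(A),np.cos(A)]])
def loc():
    s=env.state();q=(s['ee_pos'][:2]-C)@RC;print('local',np.round([*q,s['ee_pos'][2]],1),'yaw',round(s['ee_rot'][2],1),'F',np.round(np.array(s['force'])[:2]@RC,1),round(s['force'][2],1))
def lid(n='top'):
    f=grab(n);P=xyz(f);L=np.concatenate([(P[...,:2]-C)@RC,P[...,2:]],-1)
    return f,L
E
python3 - <<'E'
from h import *
loc()
for t in (94,85,75,65,55,45,35,25,15,8,4,0):
    th=np.radians(t);s=145;x=80.5-s*np.cos(th)+47*np.sin(th);z=26+s*np.sin(th)+47*np.cos(th);print(t,np.round([x+16,z],1))
E
```

```text
local [-38.4 -34.8 117.7] yaw 173.4 F [ 0.2 -0.2] -0.4
94 [153.5 167.4]
85 [130.7 174.5]
75 [104.4 178.2]
65 [ 77.8 177.3]
55 [ 51.8 171.7]
45 [ 27.2 161.8]
35 [  4.7 147.7]
25 [-15.1 129.9]
15 [-31.4 108.9]
8 [-40.5  92.7]
4 [-44.9  83. ]
0 [-48.5  73. ]
```

Call:
{"api": "send_rows", "payload": {"steps": [[[0,0,-0.9,0,0],[0,0,-0.9,0,0],[0,0,-0.9,0,0],[0,0,-0.9,0,0],[0,0,0,0,0]]], "squeeze": 10}}

```text
time_s: 36.17
ee_pos: [479.7, 63.9, 266.2]
ee_rot: [179.9, 0.6, 173.4]
force: [1.3, 0.2, -0.3]
gripper_width: 15.2
gripper_force: 0.0
```

```bash
python3 -c "
from h import *
loc()"
```

```text
local [-36.1 -34.3 266.2] yaw 173.4 F [1.2 0.4] -0.3
```

Call:
{"api": "send_rows", "payload": {"steps": [[[-0.8,0,-0.1,0,0],[-0.9,0,0,0,0],[-0.9,0,0,0,0],[-0.9,0.2,0,0,0],[-0.9,0.3,0,0,0]]]}}

```text
time_s: 36.58
ee_pos: [654.6, 62.2, 262.3]
ee_rot: [-179.9, -0.2, 173.3]
force: [0.6, -0.3, -0.5]
gripper_width: 0.4
gripper_force: 0.0
```

Call:
{"api": "send_rows", "payload": {"steps": [[[-0.9,0.36,0,0,0],[0,0,0,0,0],[0,0,0,0,0],[0,0,0,0,0],[0,0,0,0,0]]]}}

```text
time_s: 37.0
ee_pos: [689.9, 73.2, 264.1]
ee_rot: [-180.0, -0.1, 173.4]
force: [0.4, 0.5, -0.4]
gripper_width: 0.5
gripper_force: 0.0
```

```bash
python3 -c "
from h import *
loc()"
```

```text
local [171.6  -0.9 264.1] yaw 173.4 F [0.3 0.6] -0.4
```

Call:
{"api": "send_rows", "payload": {"steps": [[[0,0,0.6,0,0],[0,0,0.6,0,0],[0,0,0.6,0,0],[0,0,0.5,0,0],[0,0,0,0,0]]]}}

```text
time_s: 37.42
ee_pos: [687.3, 72.8, 168.6]
ee_rot: [-179.9, -0.5, 173.4]
force: [-0.9, -0.3, -1.0]
gripper_width: 0.7
gripper_force: 0.0
```

Call:
{"api": "send_rows", "payload": {"steps": [[[0.2,0,0,0,0],[0.3,0,0,0,0],[0.3,0,-0.05,0,0],[0.3,0,-0.05,0,0],[0.3,0,-0.05,0,0]]]}}

```text
time_s: 37.83
ee_pos: [638.6, 79.3, 182.9]
ee_rot: [179.9, 0.8, 173.4]
force: [5.4, -1.0, 1.3]
gripper_width: 0.8
gripper_force: 2.9
```

```bash
python3 -c "
from h import *
loc()"
```

```text
local [120.   -0.7 182.9] yaw 173.4 F [ 5.5 -0.4] 1.3
```

Call:
{"api": "send_rows", "payload": {"steps": [[[0.34,0,0.05,0,0],[0.34,0,0.05,0,0],[0.34,0,0.05,0,0],[0.34,0,0.07,0,0],[0.34,0,0.1,0,0]]]}}

```text
time_s: 38.25
ee_pos: [571.1, 87.8, 171.6]
ee_rot: [179.8, 0.8, 173.4]
force: [2.4, -0.9, 8.8]
gripper_width: 0.2
gripper_force: 3.5
```

```bash
python3 -c "
from h import *
loc()"
```

```text
local [ 5.190e+01 -1.000e-01  1.716e+02] yaw 173.4 F [ 2.4 -0.6] 8.8
```

Call:
{"api": "send_rows", "payload": {"steps": [[[0.31,0,0.12,0,0],[0.31,0,0.15,0,0],[0.28,0,0.18,0,0],[0.28,0,0.2,0,0],[0.25,0,0.22,0,0]]]}}

```text
time_s: 38.67
ee_pos: [512.2, 94.6, 135.0]
ee_rot: [179.9, 0.5, 173.4]
force: [-0.6, 0.2, 6.0]
gripper_width: 0.4
gripper_force: 2.6
```

```bash
python3 -c "
from h import *
loc()"
```

```text
local [-7.40e+00 -1.00e-01  1.35e+02] yaw 173.4 F [-0.6  0.2] 6.0
```

Call:
{"api": "send_rows", "payload": {"steps": [[[0.22,0,0.26,0,0],[0.22,0,0.26,0,0],[0.2,0,0.26,0,0],[0.18,0,0.26,0,0],[0.15,0,0.26,0,0]]]}}

```text
time_s: 39.08
ee_pos: [474.9, 99.1, 81.9]
ee_rot: [179.9, 0.5, 173.4]
force: [2.5, 0.1, 2.8]
gripper_width: 0.6
gripper_force: 1.4
```

```bash
python3 -c "
from h import *
loc()"
```

```text
local [-45.    0.1  81.9] yaw 173.4 F [2.5 0.3] 2.8
```

Now I'll press it down, checking the force.

Call:
{"api": "send_rows", "payload": {"steps": [[[0.1,0,0.1,0,0],[0.1,0,0.1,0,0],[0,0,0.1,0,0],[0,0,0.05,0,0],[0,0,0,0,0]]]}}

```text
time_s: 39.5
ee_pos: [466.7, 99.8, 72.9]
ee_rot: [179.9, 0.4, 173.4]
force: [-12.3, -3.7, 55.7]
gripper_width: 0.3
gripper_force: 27.6
```

```bash
python3 -c "
from h import *
loc()"
```

```text
local [-53.2  -0.1  72.9] yaw 173.4 F [-11.8  -5.1] 55.7
```

Call:
{"api": "send_rows", "payload": {"steps": [[[0,0,-0.3,0,0],[0,0,-0.6,0,0],[0,0,-0.9,0,0],[0,0,-0.9,0,0],[0,0,0,0,0]]]}}

```text
time_s: 39.92
ee_pos: [468.5, 100.4, 180.3]
ee_rot: [179.7, 0.8, 173.4]
force: [1.7, 0.8, 0.4]
gripper_width: 0.2
gripper_force: 0.0
```

```bash
python3 - <<'E'
from h import *
loc()
for n in('top','wrist','scene'):
    f=grab(n,n+'3.png');P=xyz(f,n);L=np.concatenate([(P[...,:2]-C)@RC,P[...,2:]],-1)
    for x0 in(-70,-40,0,40,70):
        m=(abs(L[...,0]-x0)<6)&(abs(L[...,1])>30)&(abs(L[...,1])<100)&(L[...,2]<90)
        if m.sum():print(n,x0,round(np.median(L[m][:,2]),1),end=' ')
    m=(abs(L[...,1])<12)&(L[...,0]<-82)&(L[...,0]>-150)&(L[...,2]>22)&(L[...,2]<90);w=L[m]
    print('\nhasp',len(w));
    for x0 in range(-140,-80,8):
        q=w[abs(w[:,0]-x0)<4]
        if len(q)>3:print(x0,np.round(np.percentile(q[:,2],[5,50,95]),1),np.round([q[:,1].min(),q[:,1].max()],1))
E
```

```text
local [-51.4   0.7 180.3] yaw 173.4 F [1.6 1. ] 0.4
top -70 74.0 top -40 74.1 top 0 73.3 top 40 73.4 top 70 73.2 
hasp 0
wrist -70 73.4 wrist -40 73.2 wrist 0 73.2 wrist 40 72.9 
hasp 1624
-132 [46.6 48.4 49.7] [-11.5  11.7]
-124 [44.1 46.4 48.1] [-11.6  11.8]
-116 [46.  47.8 49. ] [-11.6  11.8]
-108 [47.7 49.5 50.7] [-11.5  11.8]
-100 [49.5 50.8 52.1] [-11.5  11.8]
-92 [50.8 52.1 53.6] [-11.5  11.8]
-84 [52.3 54.2 56.1] [-11.6  11.7]
scene -70 73.5 scene -40 73.2 scene 0 73.5 scene 40 73.1 scene 70 71.7 
hasp 41
-132 [44.6 46.1 47.2] [-9.6  9.7]
-124 [44.2 47.5 52.1] [-10.3  11.7]
-116 [45.6 48.  50.5] [-10.9  11.5]
-108 [46.6 48.6 51.3] [-11.9   7.8]
```

View pics/wrist3.png

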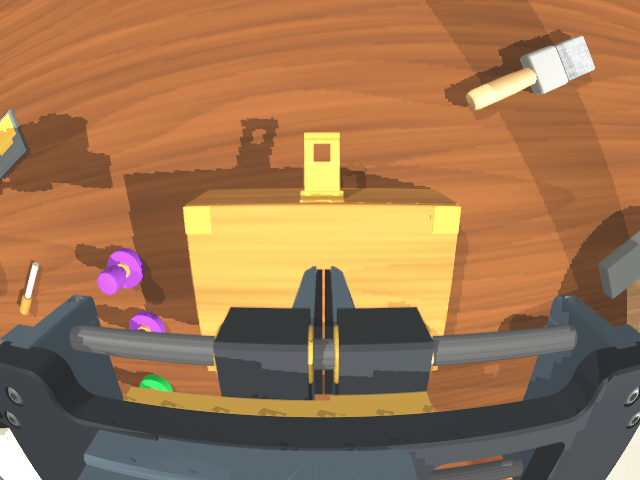

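The lid is shut (flat at z≈73). The wrist picture shows the hasp straight out at (322,162), tip slightly down. Next I need its centreline, to straddle the staple with slightly opened fingers.

```bash
python3 - <<'E'
from h import *
f=load('wrist');P=xyz(f,'wrist');L=np.concatenate([(P[...,:2]-C)@RC,P[...,2:]],-1)
for x0 in(-125,-115,-105,-95):
    m=(abs(L[...,1])<40)&(abs(L[...,0]-x0)<4)&(L[...,2]>40)&(L[...,2]<60);w=L[m];print(x0,np.round([w[:,1].min(),w[:,1].max()],1))
m=(abs(L[...,1])<60)&(L[...,0]<-82)&(L[...,2]>40)&(L[...,2]<60);print('tip x',round(L[m][:,0].min(),1))
m=(L[...,2]>71)&(L[...,2]<76)&(abs(L[...,1])<130);w=L[m];print('lid front x',np.round(np.percentile(w[:,0],.2),1),'y',np.round([w[:,1].min(),w[:,1].max()],1))
f=load('top');P=xyz(f);L=np.concatenate([(P[...,:2]-C)@RC,P[...,2:]],-1)
loc()
E
```

```text
-125 [-14.   14.2]
-115 [-14.   14.2]
-105 [-14.   14.2]
-95 [-13.2  13.4]
tip x -132.4
lid front x -78.9 y [-110.   110.4]
local [-55.7  -0.7 173.2] yaw 173.4 F [-1.1 -0.5] -1.1
```

Call:
{"api": "send_rows", "payload": {"steps": [[[0.3,0,0,0,0.2],[0.4,0,0,0,0.2],[0.4,0,0,0,0.2],[0.4,0,0.2,0,0.2],[0.2,0,0.4,0,0.2]]]}}

```text
time_s: 40.48
ee_pos: [394.4, 107.4, 148.2]
ee_rot: [-180.0, -0.1, 173.4]
force: [0.2, 0.2, -1.3]
gripper_width: 17.9
gripper_force: 0.0
```

Call:
{"api": "send_rows", "payload": {"steps": [[[0,0,0.5,0,0.2],[0,0,0.5,0,0.2],[0,0,0.4,0,0.2],[0,0,0,0,0.2],[0,0,0,0,0.2]]]}}

```text
time_s: 40.9
ee_pos: [395.1, 107.1, 91.5]
ee_rot: [-179.9, -0.3, 173.4]
force: [0.5, -0.2, -0.4]
gripper_width: 18.3
gripper_force: 0.0
```

```bash
python3 -c "
from h import *
loc()"
```

```text
local [-125.1   -1.1   91.5] yaw 173.4 F [ 0.5 -0.1] -0.4
```

Call:
{"api": "send_rows", "payload": {"steps": [[[0,0.01,0.35,0,0.2],[0,0,0.35,0,0.2],[0,0,0.35,0,0.2],[0,0,0.35,0,0.2],[0,0,0.3,0,0.2]]]}}

```text
time_s: 41.32
ee_pos: [398.0, 108.1, 25.1]
ee_rot: [179.9, 0.1, 173.4]
force: [-0.1, 0.7, 1.2]
gripper_width: 18.5
gripper_force: 0.8
```

Call:
{"api": "send_rows", "payload": {"steps": [[[0,0,0.1,0,0.2],[0,0,0.05,0,0.2],[0,0,0,0,0.2]]]}}

```text
time_s: 41.57
ee_pos: [397.1, 107.8, 19.0]
ee_rot: [180.0, -0.0, 173.4]
force: [-0.7, 0.3, -0.9]
gripper_width: 18.6
gripper_force: 0.3
```

```bash
python3 -c "
from h import *
loc()"
```

```text
local [-1.232e+02 -1.000e-01  1.900e+01] yaw 173.4 F [-0.8  0.2] -0.9
```

Call:
{"api": "send_rows", "payload": {"steps": [[[-0.1,-0.01,0.1,0,0.2],[-0.1,0,0.1,0,0.2],[-0.1,0,0,0,0.2],[-0.08,0,0,0,0.2],[0,0,0,0,0.2]]]}}

```text
time_s: 41.98
ee_pos: [413.1, 105.6, 10.7]
ee_rot: [180.0, 0.0, 173.4]
force: [-0.2, 0.2, 0.4]
gripper_width: 18.0
gripper_force: 0.1
```

```bash
python3 -c "
from h import *
loc()"
```

```text
local [-107.    -0.5   10.7] yaw 173.4 F [-0.2  0.2] 0.4
```

Call:
{"api": "send_rows", "payload": {"steps": [[[-0.05,0,0,0,0.2],[-0.05,0,0,0,0.2],[-0.05,0,0,0,0.2],[0,0,0,0,0.2]]]}}

```text
time_s: 42.32
ee_pos: [418.2, 104.9, 10.7]
ee_rot: [-180.0, -0.0, 173.4]
force: [-0.9, 0.2, -0.5]
gripper_width: 18.3
gripper_force: 0.6
```

```bash
python3 -c "
from h import *
loc()"
```

```text
local [-101.9   -0.6   10.7] yaw 173.4 F [-0.9  0.1] -0.5
```

Call:
{"api": "send_rows", "payload": {"steps": [[[-0.05,0,0,0,0.2],[-0.05,0,0,0,0.2],[-0.05,0,0,0,0.2],[0,0,0,0,0.2]]]}}

```text
time_s: 42.65
ee_pos: [418.1, 104.4, 10.2]
ee_rot: [-179.9, -0.7, 173.3]
force: [-13.6, 6.1, 9.3]
gripper_width: 18.3
gripper_force: 7.4
```

```bash
python3 - <<'E'
from h import *
loc()
f=grab('wrist','wrist4.png');cv2.imwrite('pics/w4c.png',cv2.resize(f['pixels'][150:400,160:480,::-1],None,fx=2.4,fy=2.4,interpolation=cv2.INTER_CUBIC))
E
```

```text
local [-102.    -1.1   10.2] yaw 173.3 F [-14.3   4.5] 9.3
```

View pics/w4c.png

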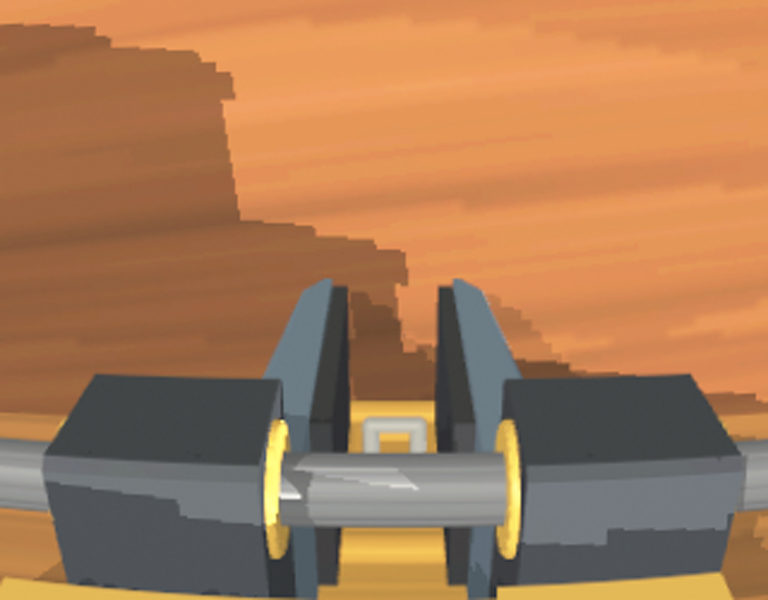

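The fingers straddle the staple (crop 395,435), which shows through the slot. At 14 N it's against a hard stop, so I'll back off and check.

Call:
{"api": "send_rows", "payload": {"steps": [[[0.3,0,0,0,0.2],[0.6,0,0,0,0.2],[0.6,0,0,0,0.2],[0.6,0,-0.5,0,0.2],[0.3,0,-0.8,0,0.2]]]}}

```text
time_s: 43.12
ee_pos: [323.8, 114.3, 61.1]
ee_rot: [-179.8, -0.5, 173.4]
force: [-0.2, 0.7, -0.1]
gripper_width: 18.1
gripper_force: 0.0
```

Call:
{"api": "send_rows", "payload": {"steps": [[[0,0,-0.9,0,0.2],[0,0,-0.9,0,0.2],[0,0,-0.9,0,0.2],[0,0,0,0,0.2],[0,0,0,0,0.2]]]}}

```text
time_s: 43.53
ee_pos: [330.7, 115.8, 172.9]
ee_rot: [179.8, 0.4, 173.4]
force: [0.2, -0.1, -0.9]
gripper_width: 18.3
gripper_force: 0.0
```

```bash
python3 - <<'E'
from h import *
loc()
t=grab('top','top4.png')
for n in('wrist','top'):
    f=grab(n);P=xyz(f,n);L=np.concatenate([(P[...,:2]-C)@RC,P[...,2:]],-1)
    for z0 in range(4,70,6):
        m=(abs(abs(L[...,1])-10)<3)&(abs(L[...,2]-z0)<3)&(L[...,0]<-70)&(L[...,0]>-140);k=(abs(L[...,2]-z0)<3)&(abs(L[...,1])>25)&(abs(L[...,1])<90)&(L[...,0]<-70)&(L[...,0]>-110)
        print(n,z0,m.sum(),np.round(np.percentile(L[m][:,0],[5,50,95]),1) if m.sum()>3 else '', 'case face',np.round(np.median(L[k][:,0]),1) if k.sum()>3 else '')
f=load('wrist');cv2.imwrite('pics/w5.png',f['pixels'][:,:,::-1])
cv2.imwrite('pics/t5c.png',cv2.resize(t['pixels'][150:330,150:550,::-1],None,fx=2,fy=2,interpolation=cv2.INTER_CUBIC))
E
```

```text
local [-1.901e+02  1.000e-01  1.729e+02] yaw 173.4 F [ 0.2 -0.1] -0.9
wrist 4 82 [-135.3 -104.3  -86.7] case face -101.7
wrist 10 61 [-87.8 -85.  -84.1] case face 
wrist 16 35 [-85.2 -84.7 -84.2] case face 
wrist 22 45 [-85.2 -83.9 -83.1] case face 
wrist 28 36 [-84.8 -84.  -83.4] case face 
wrist 34 42 [-84.6 -84.2 -83.6] case face 
wrist 40 41 [-84.9 -84.2 -83.7] case face 
wrist 46 1  case face 
wrist 52 0  case face 
wrist 58 0  case face 
wrist 64 0  case face 
top 4 37 [-138.6 -108.9  -90.7] case face -95.5
top 10 0  case face 
top 16 0  case face 
top 22 0  case face 
top 28 0  case face 
top 34 0  case face 
top 40 0  case face 
top 46 0  case face 
top 52 9 [-86.1 -83.6 -81.5] case face 
top 58 3  case face 
top 64 1  case face
```

View pics/w5.png

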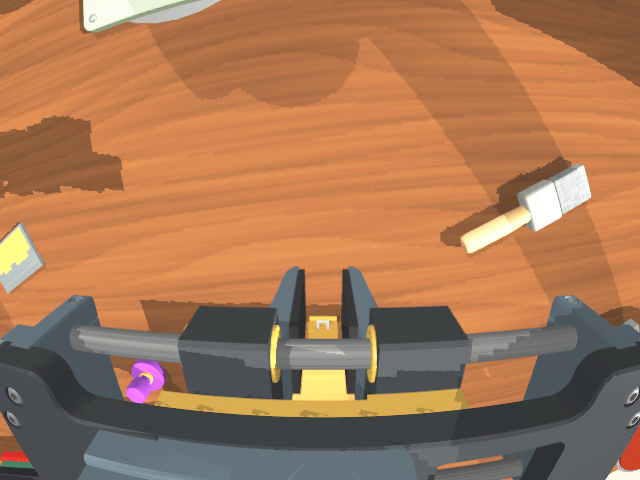

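View pics/t5c.png

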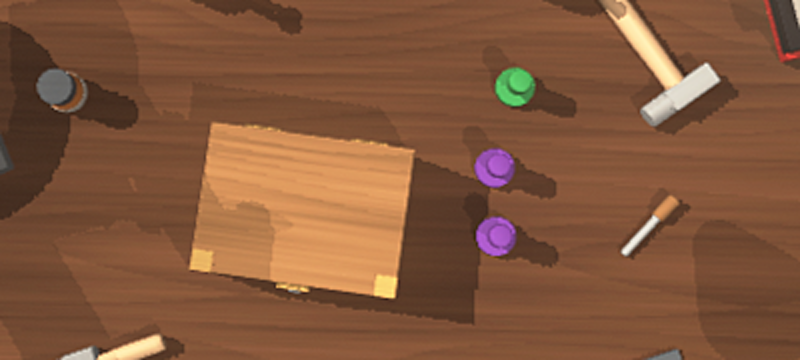

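The wrist view shows the hasp flat with the staple poking through its slot (323,322). The top crop shows the lid closed and the other tools where they were. I'll hand it in.

```bash
python3 - <<'E'
from h import *
f=load('top');P=xyz(f);L=np.concatenate([(P[...,:2]-C)@RC,P[...,2:]],-1)
for x0 in(-70,0,70):
    m=(abs(L[...,0]-x0)<6)&(abs(L[...,1])<90)&(L[...,2]>50);print(x0,np.round(np.median(L[m][:,2]),1))
print(env.job_done())
E
```

```text
-70 73.3
0 73.3
70 73.4
the job is handed in; nothing more can be done
None
```

All five stamps are home in recesses of their own size, the lid is pressed shut (top at 73 mm), the hasp is flat over its staple, and the job is handed in; I gave the other tools no contact, and those in view at the end hadn't moved.

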